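# Pin the jig, then tuck an edge strip under a lapped skin and hold it flat

## Task

First stand the longer pin from the wooden rack upright in the bore of the green jig plate, right down, and let go of it. Then take the aluminium strip by its rib and slide its plain edge under the lapped skin without lifting the skin, until the edge butts on the packing bar underneath, with the end of the strip up against the pin. Finish while still holding the strip pressed down flat on the plate with a light steady push, and leave all other things where they are.

Things in the scene. Friction and masses are not known exactly. Their poses are not given: they have to be found in the camera images.
- plate: The jig plate: flat green-primed plate 220 (x) x 280 (y) x 25 mm thick, fixed on the bench. Origin at the centre of its underside, top at +25 mm. Its x points roughly away from the robot, towards the lapped skin on its far part. The bore is in front of the skin's free edge at plate (0, +96.5) mm.
- lap: The lap, fixed on the plate: origin over the plate's centre on its top, axes as the plate. A dark packing bar 8 mm high lies at its x +62 to +98, y -95 to +95 mm; riveted on it is the skin, a 3 mm aluminium sheet of the same width that overhangs towards the robot to x +30. This leaves a slot 8 mm high, 32 mm deep and 190 mm wide between plate and skin, open towards -x.
- bore (a point): Centre of the mouth of the bore, on the plate's top; axis vertical. Bore 17.5 mm wide with a small chamfer, 20 mm deep with a closed bottom.
- home (a point): Point on the plate's top, at the foot of the packing bar inside the slot (plate x +62, y +13.5 mm): the middle of the strip's plain edge (point strip_edge) is to come here. Axes as the plate.
- skin (a joint): How far the free edge of the lapped skin is lifted: 0 lying as it should, grows as the overhang (35 mm from hinge line to free edge) is bent up, in rad. A light spring and its weight press it down to 0; about 1.6 N at the free edge begin to lift it.
- skin_edge (a point): Middle of the free edge of the lapped skin, at its underside, 8 mm above the plate top (plate x +30 mm, y 0).
- strip_rib (a point): Loose aluminium strip (about 190 g), flat on the bench (z 0) at first: flange 78 (x) x 150 (y) x 4 mm, with an upright rib 10 mm thick (x), 80 mm long (y), 37 mm high overall, along one long edge. This point: middle of the rib, 26 mm above the strip's underside, to grip across the 10 mm from above. x points from rib to plain edge, y along the rib, z up. Its x is to lie along the plate's x.
- strip_edge (a point): Middle of the strip's plain long edge, at the underside: from strip_rib 73 mm in x and 26 mm lower.
- strip_end (a point): Middle of the strip's +y end, at the underside (from strip_rib 34 mm in x, 75 mm in y, 26 mm lower): the end that comes up against the pin.
- pin_mid (a point): The long pin: plain round steel pin 16 mm in diameter, 80 mm long; this point is at its centre, half-way up (40 mm above the foot), z along it. It starts upright in one of the rack's two holes, its foot 7 mm above the bench, so that 62 mm of it stands above the rack.
- pin_foot (a point): Centre of the long pin's foot (lower end), z up along the pin. Fully down in the bore it is 20 mm below the plate's top.
- rack: Wooden pin rack 60 (x) x 110 (y) x 25 mm high, fixed on the bench, origin at the centre of its underside; two holes at its y = -28 and +28 mm, 18 mm deep, 18 mm wide. Long and short pin stand in them, either way round.
- short_pin_mid (a point): A shorter pin of the same diameter (50 mm long), at its centre; stands in the other hole of the rack. Leave it alone.
- relay: Brown relay 40 x 50 x 39 mm high, loose on the near corner of the plate away from the bore. Origin at its underside. Leave it alone.
- clamp: Blue spring clamp, about 150 x 80 x 22 mm, lying on the bench between robot and plate. Origin at its underside. Leave it alone.
- jar_mid (a point): Jar of rivets, 56 mm in diameter, 75 mm high, at its centre, on the bench. Leave it alone.
- screwdriver_grip (a point): Handle of a screwdriver lying on the bench between robot and plate. Leave it alone.
- gauge: Round panel instrument standing on its face, 80 mm in diameter, 70 mm high, on the bench. Origin at its underside. Leave it alone.
There are look-alikes about, which are no part of the job. Leave any pink look-alike of the part that bears pin_mid alone.

How it is judged:
By the outcome, as a careful person would: the job done as asked, in the order asked, and still so for the second after the job is handed in, while the arm keeps its last pose, push and grip.
It also fails if it takes over 56 s, if anything falls off the work surface, if the arm or the gripper's body presses on something with over 40 N, if the wrist force passes 120 N, or if a joint passes its speed limit or range.

## Robot

A 6-joint arm with a two-finger parallel gripper is mounted at the origin on the work surface. World frame = base frame: x ahead of the robot, y to its left, z up, the work surface at z = 0. Lengths are in m, angles in rad, forces in N, time in s.
With the tool pointing down it reaches from about 0.225 to 0.875 m from the base axis. Payload 3.4 kg.
Tool frame: the origin (TCP) lies at the very end of the fingers, on their centre line; the grasp point (between the pads) lies manip.hold_point_z behind it (manip.hold_point_z is the distance from the TCP to the grasp point, in m); x points along the fingers, y is the direction in which the jaws open and shut, and the axes are right-handed (so a half turn about x gives the same grasp; the last joint's range is limited). The gripper opens to 85 mm and grips with 20 to 120 N. Pads are 22 mm wide; open, the fingers measure 114 mm over their backs; the gripper's body (76 mm by 85 mm) begins 54 mm behind the grasp point. The pads swing forward as they close: fully open they stand 13 mm farther back than shut.
Start: joints at [1.017, 0.276, 1.505, -0, 1.361, -0.121], TCP at [0.241, 0.522, 0.231] pointing down, gripper open.
Joint ranges: [-2.89, 2.89], [-0.75, 2.08], [0.22, 2.7], [-1.18, 4.32], [0.11, 2.71], [-2.7, 2.7]. Speed limits (rad/s): [2.57, 2.57, 3.14, 3.14, 3.14, 3.14].

## Interface

Orientations are given as a unit quaternion [w, x, y, z].
In Python, from rig import manip gives the robot as it stands.
- The arm moves only by the tool step_arm, never from a script. Its argument "targets" is a list of rows, each a list of 2 entries, a list of its own where there are three numbers: the shift along the tool's x, y, z in mm, then the turn about the tool's x in degrees. A call has 1 to 20 rows; each row is the pose to reach, as a shift and turn from the pose commanded when the call began, along the tool's axes at that moment; what a row does not reach only later rows make up. A row lasts 1/10 s, in which the tool goes at most 50 mm and 8.59 degrees, less where a joint would pass 70% of its speed; a pose out of reach is approached as far as the arm can. A call with a gripper value outside its range is refused whole. "grip" is the closure, from 0 (fully open) to 1 (shut), set as the call begins (left out, the last holds). The fingers move at their own pace and stop on an object; "grip_force" is the grip in N (left out, the last holds). Time passes only in rows, so rows that repeat a pose let the fingers close. It gives the time, the measured TCP pose, the force and the opening at its end, in the units of the state.
- manip.get_state(): the state, without advancing time (a new reading comes with each control period).
- manip.get_image(name): name is "scene" or "top"; returns a dict with "image" (400x640x3 uint8, red, green, blue), "fx", "fy", "cx", "cy" (pixels), "distortion" ([k1, k2, p1, p2, k3] as OpenCV has them; the pictures are not rectified), "pose" (4x4, takes a point from camera to world coordinates). Camera axes: x right, y down, z forward; pixel columns grow to the right and rows downward; lengths in m; the calibration is good to about 2 mm. A picture is of the moment at which its call begins. There is no depth.
- manip.sign_off(): hands the job in, once; it reports no verdict.
Trained networks look in a picture, given as the dict that the camera call returned (one of the last four; its "shot" number tells which), for a name from the list of things; names that differ only in an ending like _2 or _b are one class to them, and where a whole thing is asked for, a point or a joint stands for the part that bears it (a point fixed in the world has none). Each returns a list of dicts, best first, with "confidence" (0 to 1); they miss things now and then, are a little off and sometimes report something else, mostly with a low value. They report only what shows in the picture. A call takes as long as a camera call. They do not tell look-alikes from the thing itself.
- manip.search_frame(picture, thing): "xyz" ([x, y, z] in m, in world coordinates, good to about 4 mm: the middle of the surface that is visible of it).
- manip.regions_of(picture, thing): "region" (400x640 bool, what is visible of it).
The state is a dict: "clock": time; "qpos": joint angles; "qd": joint speeds; "effort": joint torques, N m; "position": TCP position; "ee_rot": TCP orientation; "contact_force": force on the tool from outside, world axes, zero at the start; "moment": the same for the moment, N m; "width": finger opening in m.
Only numpy, scipy, OpenCV 4.12 (cv2) and the standard library are available. Lean on these libraries where they do the work, as an engineer would, in place of code of your own. Each camera call takes 0.05 s, during which the arm holds its last target.

## Working session

There is one attempt and no reset: what is moved stays moved. The work goes in short steps, Python scripts to look and compute and a tool call to move; the robot and the scene stay as the last step left them, time stands still between calls to the robot, and variables do not carry over. Pictures are saved under pics/ and viewed, and the job is handed in when it is done.

Besides the shell and the picture viewer there is one more tool, called after "Request:" as name(argument=value, ...) on one line, values as JSON. step_arm: Moves the arm, as the interface text tells. Its arguments: {"type":"object","properties":{"targets":{"type":"array"},"grip":{"type":"number"},"grip_force":{"type":"number"}},"required":["targets"]}

```bash
ls; mkdir -p pics; cat > h.py <<'E'
import numpy as np, cv2
from rig import manip
def K(p): return np.array([[p['fx'],0,p['cx']],[0,p['fy'],p['cy']],[0,0,1]],float)
def ray(p,uv):
    d=np.array(p['distortion'],float)
    n=cv2.undistortPoints(np.array(uv,float).reshape(-1,1,2),K(p),d).reshape(-1,2)
    T=np.array(p['pose']); D=np.c_[n,np.ones(len(n))]@T[:3,:3].T
    return T[:3,3],D
def atz(p,uv,z):
    o,D=ray(p,uv); return o+D*((z-o[2])/D[:,2])[:,None]
def proj(p,X):
    T=np.linalg.inv(np.array(p['pose'])); X=np.array(X,float).reshape(-1,3)
    r,_=cv2.Rodrigues(T[:3,:3])
    return cv2.projectPoints(X,r,T[:3,3],K(p),np.array(p['distortion'],float))[0].reshape(-1,2)
def tri(p1,uv1,p2,uv2):
    o1,D1=ray(p1,[uv1]);o2,D2=ray(p2,[uv2])
    d1=D1[0]/np.linalg.norm(D1[0]);d2=D2[0]/np.linalg.norm(D2[0])
    s=np.linalg.lstsq(np.c_[d1,-d2],o2-o1,rcond=None)[0]
    a=o1+s[0]*d1;b=o2+s[1]*d2
    return (a+b)/2,np.linalg.norm(a-b)
def save(p,n): cv2.imwrite('pics/'+n+'.png',p['image'][:,:,::-1])
def crop(p,n,x0,x1,y0,y1,s=4):
    im=p['image'][y0:y1,x0:x1,::-1]
    cv2.imwrite('pics/'+n+'.png',cv2.resize(im,None,fx=s,fy=s,interpolation=cv2.INTER_CUBIC))
E
python3 - <<'E'
from h import *
import pickle
print(manip.get_state(), manip.hold_point_z)
P={n:manip.get_image(n) for n in('scene','top')}
pickle.dump(P,open('p0.pkl','wb'))
for n,p in P.items():
    save(p,n+'0'); print(n,p['fx'],p['distortion'],np.round(p['pose'],3).tolist())
    for t in ['plate','lap','strip_rib','pin_mid','rack','short_pin_mid','relay','clamp','jar_mid','screwdriver_grip','gauge','bore','skin_edge','strip_edge','strip_end','home','pin_foot']:
        try: r=manip.search_frame(p,t)
        except Exception as e: print(t,e);continue
        print(t,[(np.round(x['xyz'],3).tolist(),round(x['confidence'],2),proj(p,x['xyz']).round().tolist()[0]) for x in r[:4]])
E
```

```text
pics
{'clock': 0.0, 'qpos': array([ 1.01701714e+00,  2.76590661e-01,  1.50615464e+00,  1.73103760e-06,
        1.36073283e+00, -1.21053353e-01]), 'qd': array([-0.00015231, -0.00021806, -0.00132844,  0.00099629, -0.00059882,
        0.00044791]), 'effort': array([ 8.63032401e-04, -4.16776657e+01, -2.45801854e+01, -1.56099209e-04,
        1.11146359e-02, -1.64883693e-05]), 'position': array([0.24086431, 0.52151228, 0.23043364]), 'ee_rot': array([ 0.6903988 ,  0.15117204,  0.6908413 , -0.1524297 ]), 'contact_force': array([ 0.48975381, -0.38848174,  0.72104047]), 'moment': array([ 0.01259146, -0.05718421,  0.01196938]), 'width': 0.08514766739531322} 0.0187
scene 437.5667113119058 [0.03538999 0.         0.         0.         0.        ] [[-0.769, 0.352, -0.533, 1.078], [0.639, 0.446, -0.626, 0.668], [0.017, -0.823, -0.568, 0.617], [0.0, 0.0, 0.0, 1.0]]
plate [([0.539, 0.092, 0.027], 0.91, [334.0, 224.0])]
lap [([0.611, 0.035, 0.032], 0.81, [293.0, 222.0]), ([0.591, 0.043, 0.036], 0.62, [302.0, 219.0])]
strip_rib [([0.505, -0.328, 0.006], 0.67, [247.0, 158.0]), ([0.699, -0.187, 0.047], 0.
[... 2017 characters left out ...]
, -0.053, 0.062], 0.62, [339.0, 232.0]), ([0.676, 0.334, 0.058], 0.28, [206.0, 148.0])]
clamp [([0.338, 0.272, 0.018], 0.7, [226.0, 266.0])]
jar_mid [([0.682, -0.2, 0.074], 0.7, [391.0, 147.0])]
screwdriver_grip [([0.34, -0.295, 0.023], 0.81, [422.0, 268.0])]
gauge [([0.676, 0.333, 0.061], 0.98, [206.0, 148.0])]
bore [([0.521, 0.046, 0.024], 0.74, [305.0, 204.0])]
skin_edge [([0.584, 0.028, 0.031], 0.75, [311.0, 182.0])]
strip_edge [([0.519, -0.328, 0.005], 0.69, [431.0, 207.0])]
strip_end [([0.513, -0.327, 0.008], 0.67, [430.0, 209.0])]
home [([0.521, 0.048, 0.021], 0.69, [304.0, 204.0])]
pin_foot [([0.518, 0.268, 0.074], 0.61, [226.0, 202.0]), ([0.517, 0.351, 0.074], 0.44, [197.0, 202.0])]
```

View pics/scene0.png

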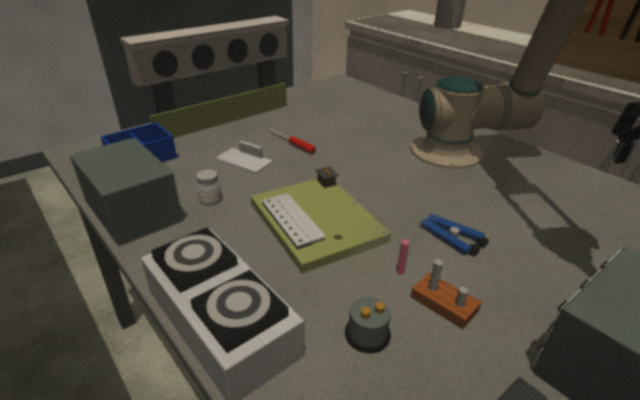

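View pics/top0.png

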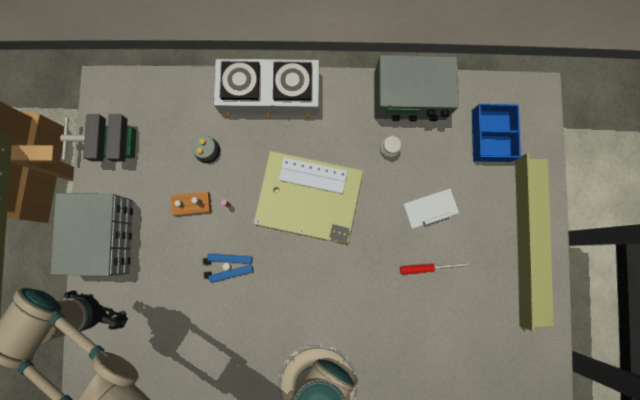

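```bash
python3 - <<'E'
from h import *
import pickle
P=pickle.load(open('p0.pkl','rb'))
crop(P['scene'],'s_pins',370,500,220,340,6)
crop(P['scene'],'s_plate',220,400,150,290,4)
crop(P['scene'],'s_strip',190,320,110,210,6)
crop(P['top'],'t_pins',160,260,160,240,8)
crop(P['top'],'t_plate',250,380,150,260,6)
crop(P['top'],'t_strip',380,480,160,250,8)
E
```

```text
(no output)
```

The scene picture shows the rack at (445,298). A tall grey pin is at (437,275), a short one at (462,296), and the pink look-alike stands on the bench at (403,256). The strip is at (245,158), with its rib on the robot side.

View pics/s_pins.png

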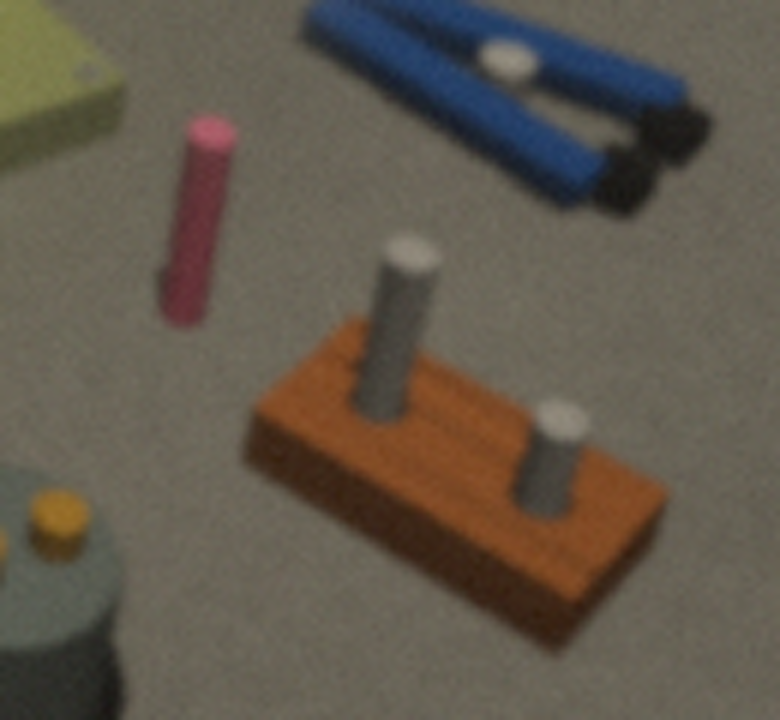

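View pics/t_plate.png

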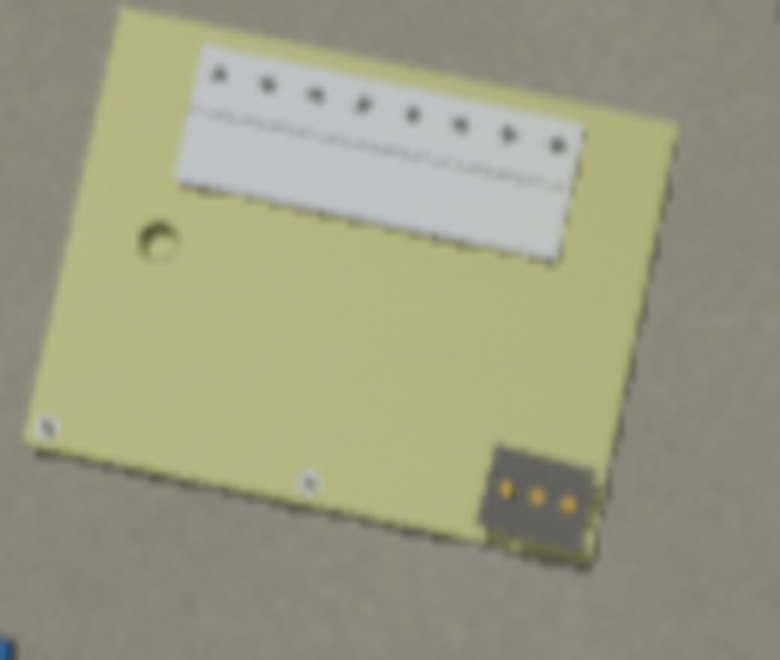

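View pics/s_plate.png

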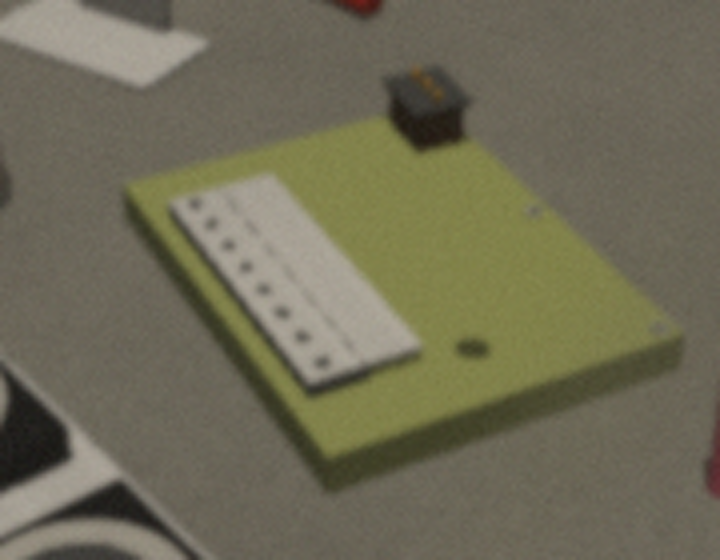

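View pics/t_strip.png

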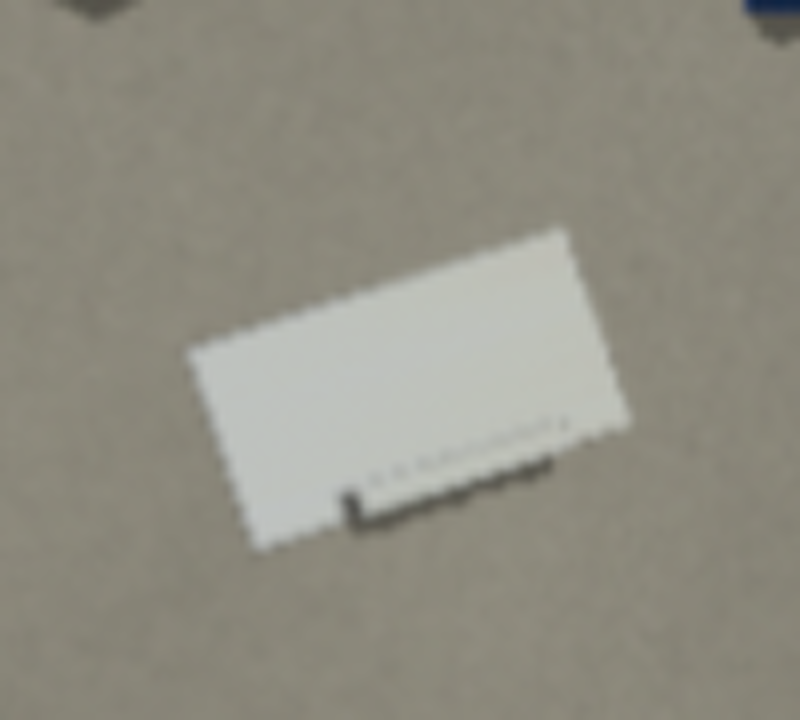

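View pics/s_strip.png

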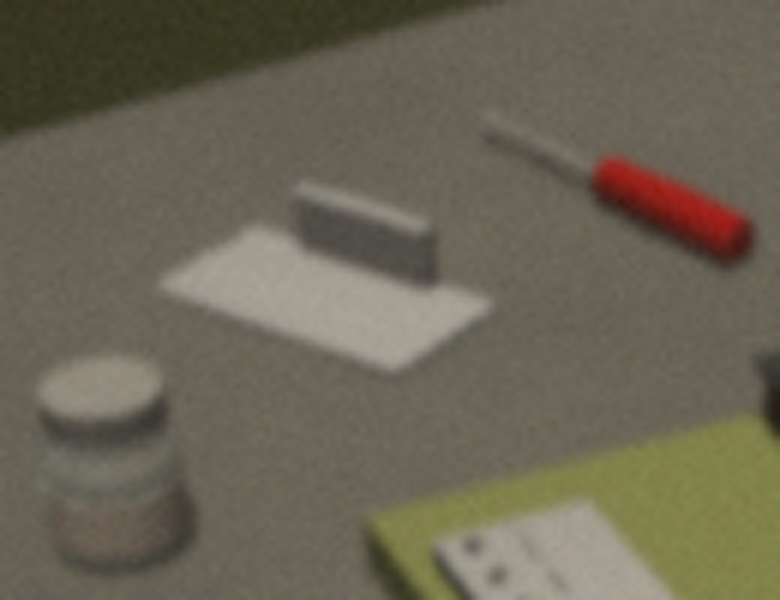

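View pics/t_pins.png

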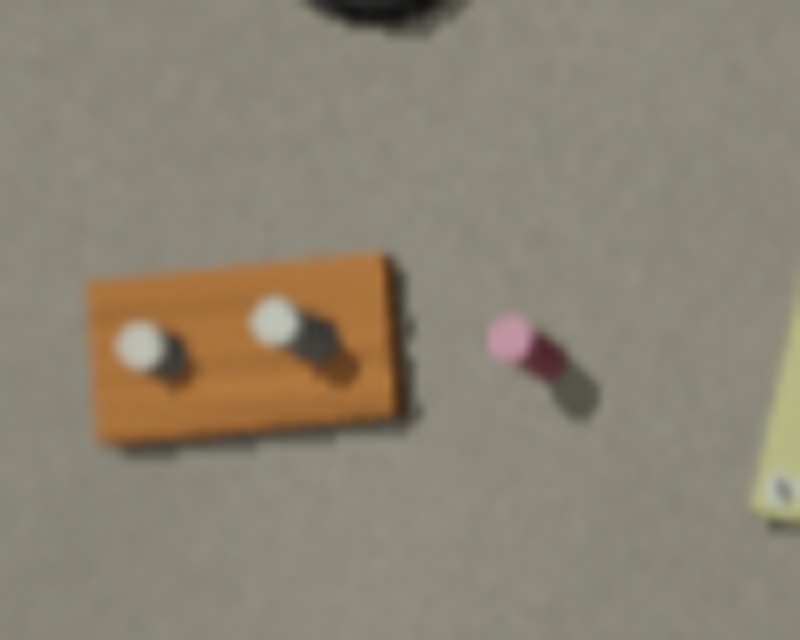

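```bash
cat > fit.py <<'E'
from h import *
import pickle
from scipy.optimize import least_squares
P=pickle.load(open('p0.pkl','rb'))
def un(c,s,o): return (np.array(c,float)+.5)/s-.5+np.array(o)
S,T=P['scene'],P['top']
def fit(objpts_T,px_T,objpts_S,px_S,x0,lab):
    for nm in('T','S','TS'):
        def X(v,o):
            c,s=np.cos(v[2]),np.sin(v[2]);o=np.array(o,float)/1000
            return np.c_[v[0]+c*o[:,0]-s*o[:,1],v[1]+s*o[:,0]+c*o[:,1],o[:,2]+v[3]]
        def f(v):
            r=[]
            if 'T' in nm:r.append((proj(T,X(v,objpts_T))-px_T).ravel())
            if 'S' in nm:r.append((proj(S,X(v,objpts_S))-px_S).ravel())
            if nm!='TS': r.append([v[3]*1e4])
            return np.concatenate(r)
        q=least_squares(f,x0,loss='soft_l1');print(lab,nm,q.x.round(4),'deg',np.degrees(q.x[2]).round(2),'res',np.abs(f(q.x)).round(1).tolist())
    return q.x
A=25;B=36
pT=[(110,140,A),(110,-140,A),(-110,140,A),(0,96.5,A),(98,95,B),(98,-95,B),(30,-95,B),(30,95,B)]
uT=un([(122,8),(678,123),(25,440),(158,242),(203,44),(585,124),(556,262),(177,184)],6,(250,150))
pS=[(110,140,A),(110,-140,A),(-110,140,A),(0,96.5,A),(98,95,B),(30,95,B),(30,-95,B),(98,-95,B)]
uS=un([(330,458),(125,188),(683,338),(472,348),(310,388),(420,352),(275,177),(170,203)],4,(220,150))
v=fit(pT,uT,pS,uS,[.52,.05,-.2,0],'plate')
# strip, origin strip_rib xy at underside; flange x -5..73, y +-75, top 4
sT=[(73,75,4),(73,-75,4),(-5,75,0),(-5,-75,4)]
wT=un([(190,350),(565,228),(258,552),(632,424)],8,(380,160))
sS=[(73,75,4),(73,-75,4),(-5,-75,4),(-5,40,37),(-5,-40,37)]
wS=un([(393,372),(160,285),(257,226),(432,226),(297,186)],6,(190,110))
fit(sT,wT,sS,wS,[.49,-.33,.3,0],'strip')
# pins
print('pin top',tri(T,un((275,321),8,(160,160)),S,un((413,254),6,(370,220))))
print('pin top z.087',atz(T,[un((275,321),8,(160,160))],.087),atz(S,[un((413,254),6,(370,220))],.087))
print('short top',tri(T,un((142,345),8,(160,160)),S,un((563,420),6,(370,220))))
print('pin base z.025',atz(S,[un((380,408),6,(370,220))],.025))
print('pink top',tri(T,un((511,338),8,(160,160)),S,un((213,133),6,(370,220))))
for c in [(88,282),(385,253),(405,418),(100,442)]: print('rack',atz(T,[un(c,8,(160,160))],.025))
E
python3 fit.py
```

```text
plate T [ 0.5421  0.0357 -0.1947 -0.    ] deg -11.16 res [0.1, 0.1, 0.0, 0.1, 0.3, 0.6, 0.3, 0.0, 0.2, 0.2, 0.0, 0.1, 0.2, 0.3, 0.4, 0.7, 0.0]
plate S [ 0.5414  0.0367 -0.202  -0.    ] deg -11.57 res [0.7, 0.9, 0.3, 0.4, 0.9, 0.0, 0.3, 0.6, 0.2, 0.5, 1.0, 0.8, 0.5, 0.4, 0.2, 0.0, 0.0]
plate TS [ 5.416e-01  3.610e-02 -1.982e-01 -5.000e-04] deg -11.36 res [0.0, 0.0, 0.0, 0.5, 0.5, 0.6, 0.2, 0.1, 0.2, 0.3, 0.0, 0.5, 0.1, 0.0, 0.5, 0.6, 0.7, 1.0, 0.6, 0.2, 0.7, 0.1, 0.2, 0.7, 0.3, 0.4, 0.9, 0.8, 0.8, 0.3, 0.5, 0.2]
strip T [ 0.4836 -0.3409  0.3308 -0.    ] deg 18.95 res [0.1, 0.2, 0.0, 0.1, 0.3, 0.1, 0.4, 0.1, 0.0]
strip S [ 0.4822 -0.3423  0.3216 -0.    ] deg 18.43 res [0.1, 0.1, 1.8, 0.3, 0.1, 0.0, 0.2, 0.1, 1.2, 0.4, 0.0]
strip TS [ 0.4834 -0.3406  0.3272  0.0009] deg 18.75 res [0.1, 0.1, 0.1, 0.0, 0.3, 0.1, 0.5, 0.2, 0.2, 0.1, 1.9, 0.4, 0.3, 0.1, 0.2, 0.2, 1.1, 0.3]
pin top (array([0.52181097, 0.3552935 , 0.08900617]), np.float64(0.00045253733613431573))
pin top z.087 [[0.52189902 0.35597275 0.087     ]] [[0.51986321 0.35394176 0.087     ]]
short top (array([0.51551905, 0.41041716, 0.05910848]), np.float64(0.0002851779251536025))
pin base z.025 [[0.52180254 0.35581537 0.025     ]]
pink top (array([0.51754243, 0.27390816, 0.08167197]), np.float64(0.00033230564572480823))
rack [[0.54200367 0.44081006 0.025     ]]
rack [[0.55423588 0.33156163 0.025     ]]
rack [[0.49362147 0.32197923 0.025     ]]
rack [[0.48317273 0.43373027 0.025     ]]
```

Candidates for the long pin, scene pixels: grey tall (437,275), grey short (462,296), pink (403,256). The grey tall one fits: it is in the rack, not pink, and its top measures about 88 mm high against about 59 mm for the short one. The enlarged crop confirms this.

```bash
cat >> h.py <<'E'
from scipy.spatial.transform import Rotation as R
PL=np.array([.5418,.0361]);PY=-.198
def plate(x,y):
    c,s=np.cos(PY),np.sin(PY); return PL+np.array([c*x-s*y,s*x+c*y])
def st():
    s=manip.get_state();q=s['ee_rot'];M=R.from_quat([q[1],q[2],q[3],q[0]]).as_matrix()
    return s,M
def rel(tgt,jaw=None):
    """world TCP target -> tool-axes shift mm, turn deg; jaw = world heading (rad) of tool y (mod pi)"""
    s,M=st(); d=M.T@(np.array(tgt)-s['position'])*1000
    t=0
    if jaw is not None:
        h=np.arctan2(M[1,1],M[0,1]); t=-((jaw-h+np.pi/2)%np.pi-np.pi/2)
    print('shift',d.round(1),'turn',np.degrees(t).round(2))
def show():
    s,M=st(); print('t',round(s['clock'],2),'pos',(s['position']*1000).round(1),'F',s['contact_force'].round(1),'M',s['moment'].round(2),'w',round(s['width']*1000,1),'x',M[:,0].round(4),'jaw',np.degrees(np.arctan2(M[1,1],M[0,1])).round(2),'q',s['qpos'].round(2))
E
python3 - <<'E'
from h import *
show(); print(st()[1].round(4))
print('bore',plate(0,96.5/1000), [atz(P,[((158.5)/6-.5+250,(242.5)/6-.5+150)],.025) for P in [__import__('pickle').load(open('p0.pkl','rb'))['top']]])
rel([.5215,.3555,.150],np.radians(-2)); rel([.5215,.3555,.044],np.radians(-2))
E
```

```text
t 1.8 pos [241.2 522.  231.3] F [0.2 0.6 0.8] M [-0.02 -0.03  0.02] w 85.5 x [ 1.e-04  1.e-04 -1.e+00] jaw 65.2 q [ 1.02  0.28  1.5  -0.    1.36 -0.12]
[[ 1.000e-04  4.194e-01  9.078e-01]
 [ 1.000e-04  9.078e-01 -4.194e-01]
 [-1.000e+00  1.000e-04  0.000e+00]]
bore [0.5607824  0.13071458] [array([[0.5607827 , 0.13121318, 0.025     ]])]
shift [ 81.3 -33.6 324.3] turn 67.2
shift [187.3 -33.6 324.3] turn 67.2
```

Request:
step_arm(targets=[[[81, -34, 324], 59], [[81, -34, 324], 59], [[81, -34, 324], 59], [[81, -34, 324], 59], [[81, -34, 324], 59], [[81, -34, 324], 59], [[81, -34, 324], 59], [[81, -34, 324], 59], [[81, -34, 324], 59], [[81, -34, 324], 59]], grip=0)

```text
clock: 2.8
position: [0.5202, 0.3559, 0.1506]
ee_rot: [0.526, 0.472, 0.527, -0.472]
contact_force: [0.1, -0.4, -0.0]
width: 0.085
```

```bash
python3 - <<'E'
from h import *
show(); rel([.5215,.3555,.044],np.radians(6))
p=manip.get_image('scene'); crop(p,'s1',350,510,180,330,5)
p=manip.get_image('top'); crop(p,'t1',150,270,150,250,6)
E
```

```text
t 2.8 pos [520.2 355.9 150.6] F [ 0.1 -0.4 -0. ] M [-0.04 -0.01 -0.02] w 85.0 x [-5.e-04  6.e-04 -1.e+00] jaw 6.28 q [0.49 0.41 1.51 0.   1.23 0.38]
shift [106.6   1.3   0.6] turn 0.28
```

View pics/s1.png

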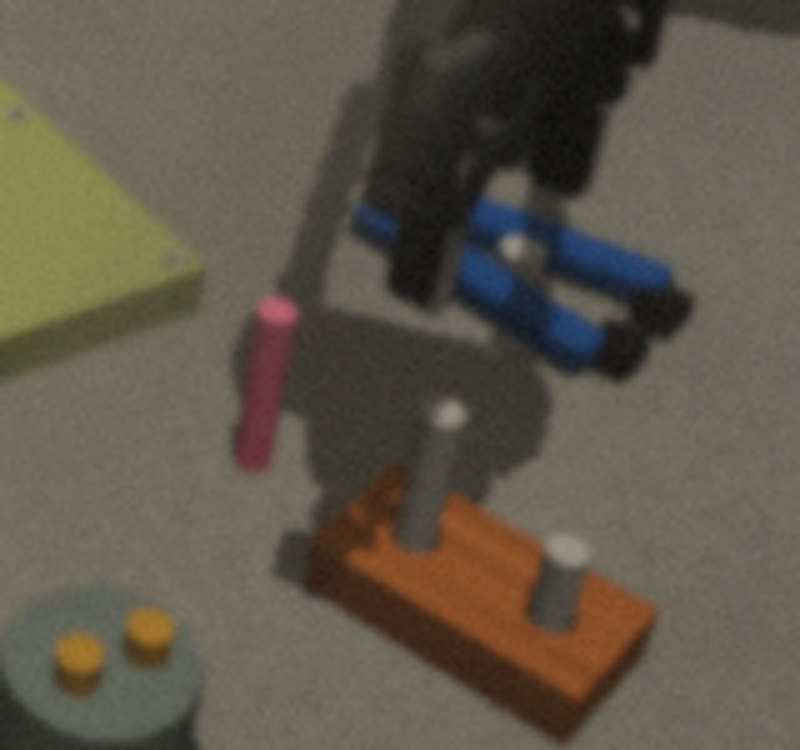

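The fingers (about (430,300) and (565,190) in the crop) straddle the long pin at (430,470), with the pink pin clear to the left. I'll go down and close.

Request:
step_arm(targets=[[[40, 1, 0.5], 0], [[80, 1, 0.5], 0], [[106, 1, 0.5], 0], [[106, 1, 0.5], 0], [[106, 1, 0.5], 0]])

```text
clock: 3.4
position: [0.5218, 0.3558, 0.045]
ee_rot: [0.527, 0.472, 0.527, -0.472]
contact_force: [0.1, 1.0, -1.1]
width: 0.0857
```

Request:
step_arm(targets=[[[0, 0, 0], 0], [[0, 0, 0], 0], [[0, 0, 0], 0], [[0, 0, 0], 0], [[0, 0, 0], 0], [[0, 0, 0], 0], [[0, 0, 0], 0], [[0, 0, 0], 0], [[0, 0, 0], 0]], grip=1, grip_force=50)

```text
clock: 4.3
position: [0.5223, 0.355, 0.045]
ee_rot: [0.526, 0.472, 0.526, -0.472]
contact_force: [-1.1, -1.0, 5.2]
width: 0.0147
```

```bash
python3 - <<'E'
from h import *
show()
p=manip.get_image('scene'); crop(p,'s2',350,510,180,330,5)
E
```

```text
t 4.3 pos [522.3 355.   45. ] F [-1.1 -1.   5.2] M [-0.08  0.22 -0.08] w 14.7 x [ 6.e-04  4.e-04 -1.e+00] jaw 6.2 q [0.49 0.51 1.63 0.   1.   0.38]
```

View pics/s2.png

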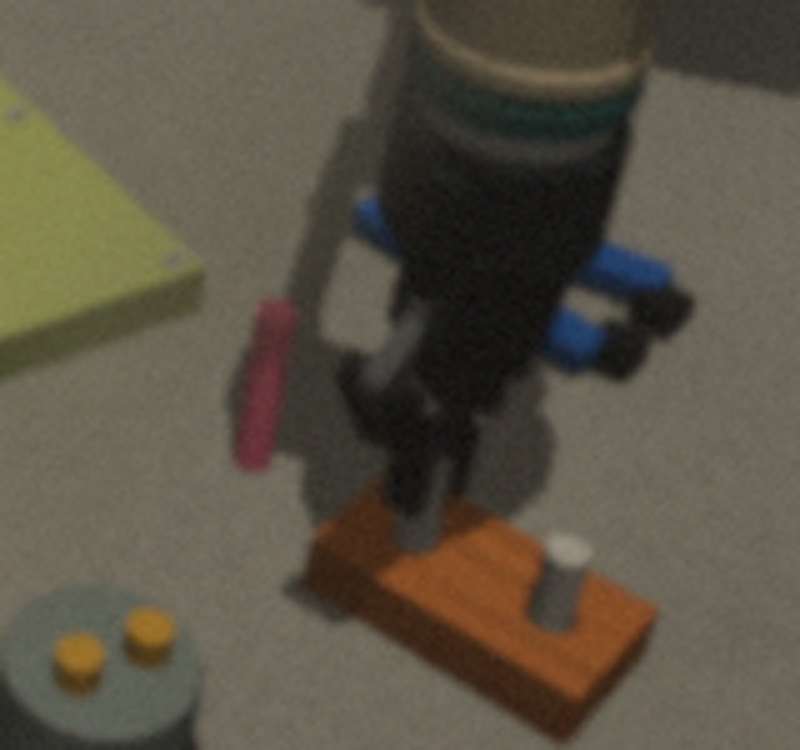

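Width 14.7 mm, so the long pin is held. I'll lift it and carry it over to the bore.

Request:
step_arm(targets=[[[-30, 0, 0], 0], [[-60, 0, 0], 0], [[-90, 0, 0], 0], [[-90, 0, 0], 0]])

```text
clock: 4.75
position: [0.5248, 0.3563, 0.1384]
ee_rot: [0.527, 0.475, 0.525, -0.469]
contact_force: [1.2, 0.4, -0.7]
width: 0.0151
```

```bash
python3 - <<'E'
from h import *
show(); b=plate(0,.0965); rel([*b,.135]); rel([*b,.073])
E
```

```text
t 4.75 pos [524.8 356.3 138.4] F [ 1.2  0.4 -0.7] M [-0.01 -0.05 -0.01] w 15.1 x [ 0.0078  0.0041 -1.    ] jaw 6.21 q [0.49 0.42 1.52 0.   1.19 0.38]
shift [  2.7  11.4 228.1] turn 0.0
shift [ 64.7  10.9 228.3] turn 0.0
```

Request:
step_arm(targets=[[[0, 12, 228], 0], [[0, 12, 228], 0], [[0, 12, 228], 0], [[0, 12, 228], 0], [[0, 12, 228], 0], [[0, 12, 228], 0], [[30, 12, 228], 0], [[60, 12, 228], 0], [[60, 12, 228], 0], [[60, 12, 228], 0], [[60, 12, 228], 0]])

```text
clock: 5.85
position: [0.5596, 0.1302, 0.0753]
ee_rot: [0.527, 0.473, 0.526, -0.471]
contact_force: [0.3, -0.5, -0.3]
width: 0.0151
```

```bash
python3 - <<'E'
from h import *
show(); b=plate(0,.0965); rel([*b,.073])
import pickle
P={n:manip.get_image(n) for n in('scene','top')}; pickle.dump(P,open('p1.pkl','wb'))
crop(P['scene'],'s3',270,400,140,260,6); crop(P['top'],'t3',230,340,140,240,6)
show()
E
```

```text
t 5.85 pos [559.6 130.2  75.3] F [ 0.3 -0.5 -0.3] M [ 0.01 -0.01  0.04] w 15.1 x [ 2.1e-03  5.0e-04 -1.0e+00] jaw 6.24 q [ 0.11  0.4   1.73  0.    1.   -0.  ]
shift [ 2.3  1.2 -0.4] turn 0.0
t 5.95 pos [559.8 130.   75.7] F [ 0.6  0.3 -0.4] M [-0.04  0.02 -0.01] w 15.2 x [ 3.e-03  5.e-04 -1.e+00] jaw 6.23 q [ 0.11  0.4   1.73  0.    1.   -0.  ]
```

View pics/s3.png

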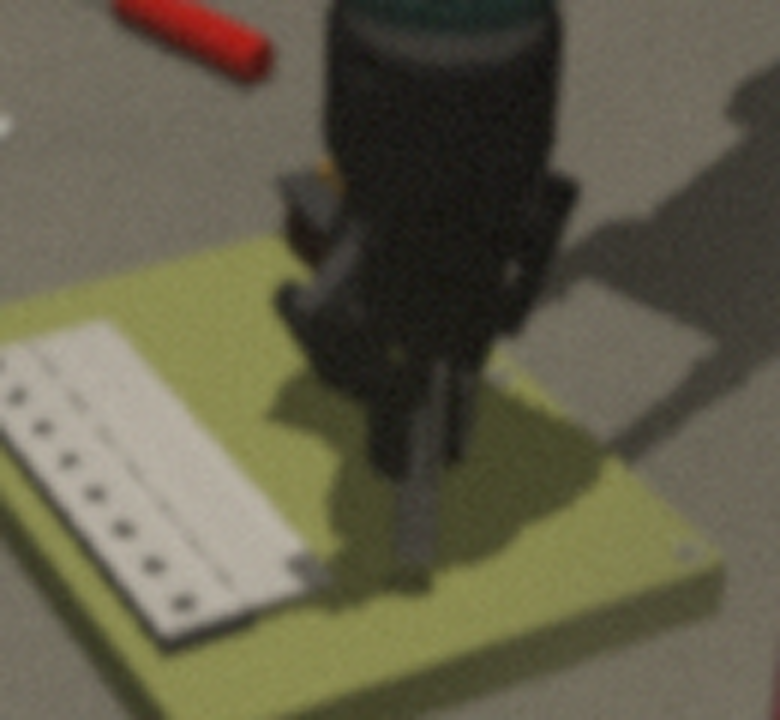

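View pics/t3.png

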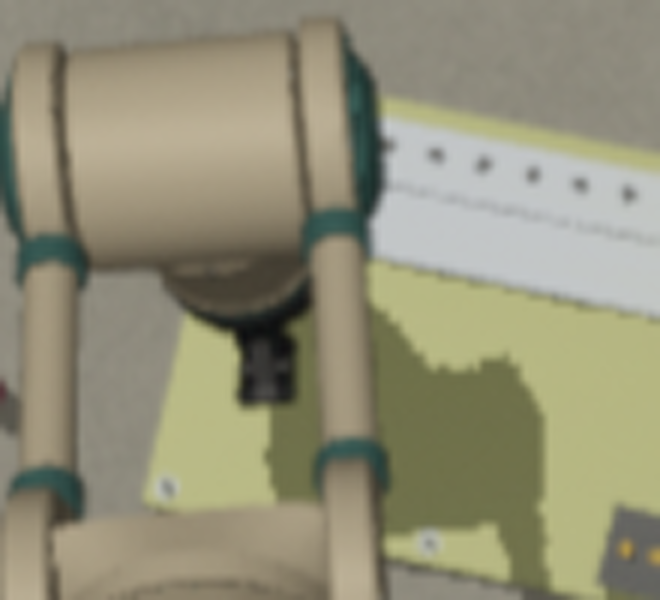

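```bash
python3 - <<'E'
from h import *
import pickle
P=pickle.load(open('p1.pkl','rb'));S=P['scene'];P0=pickle.load(open('p0.pkl','rb'))['scene']
a=S['image'][205:250,310:360,::-1]; b=P0['image'][205:250,310:360,::-1]
im=np.hstack([cv2.convertScaleAbs(cv2.resize(x,None,fx=8,fy=8,interpolation=cv2.INTER_CUBIC),alpha=1.7) for x in(a,b)])
cv2.imwrite('pics/c3.png',im)
print('bore pred scene crop', ((proj(S,[*plate(0,.0965),.025])+.5-[310,205])*8))
for z in(.035,.0375,.04): print(z,((proj(S,[.5598,.1300,z])+.5-[310,205])*8))
E
```

```text
bore pred scene crop [[226.16971665 261.09668555]]
0.035 [[228.72377524 229.31921435]]
0.0375 [[229.13175062 221.99521369]]
0.04 [[229.54100273 214.64928278]]
```

View pics/c3.png

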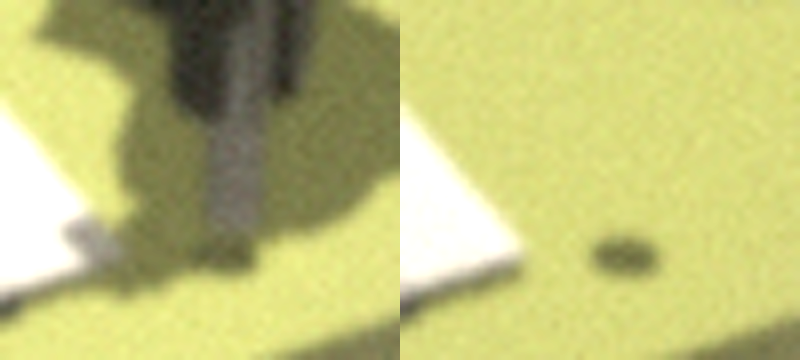

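```bash
python3 - <<'E'
from h import *
import pickle
fr=[manip.get_image('scene') for _ in range(6)]
S=fr[0]; im=np.mean([f['image'] for f in fr],0); pickle.dump((S,im),open('p2.pkl','wb'))
show()
a=np.clip(im[195:250,310:360,::-1]*2,0,255).astype(np.uint8)
cv2.imwrite('pics/c4.png',cv2.resize(a,None,fx=12,fy=12,interpolation=cv2.INTER_CUBIC))
b=im[...,2]-im[...,1]*0.6 # blue vs green: grey pin is higher
for v in range(216,240): print(v,b[v,328:350].round().astype(int).tolist())
E
```

```text
t 6.25 pos [558.8 129.5  74.8] F [ 0.5  0.9 -0.9] M [-0.02  0.07 -0.  ] w 14.7 x [ 8.e-04  1.e-04 -1.e+00] jaw 6.21 q [ 0.11  0.4   1.74  0.    1.   -0.  ]
216 [0, 0, 2, 4, 5, 6, 6, 7, 7, 9, 12, 16, 15, 14, 12, 10, 6, 4, 5, 4, 2, 0]
217 [-1, 0, 0, 2, 4, 6, 7, 7, 6, 9, 14, 16, 16, 13, 12, 9, 5, 3, 1, 1, 1, -1]
218 [0, 0, 1, 1, 5, 6, 6, 6, 7, 11, 15, 18, 16, 14, 11, 8, 3, 0, 0, -1, 0, -1]
219 [0, -1, 0, 0, 2, 4, 5, 8, 9, 12, 16, 17, 16, 15, 12, 7, 1, 0, 0, 0, 1, -1]
220 [-1, 0, 0, 0, 0, 2, 4, 6, 11, 15, 17, 17, 17, 15, 12, 5, 3, 0, 0, -1, -1, 0]
221 [-1, -1, 0, -1, 0, 0, 3, 6, 13, 15, 17, 18, 16, 16, 12, 7, 1, 0, 0, -1, -2, 0]
222 [-2, -1, -1, -1, 0, 1, 1, 6, 12, 16, 18, 17, 18, 16, 14, 6, 2, -1, 0, -1, 0, 0]
223 [0, 0, -1, -1, 0, 1, 1, 6, 12, 15, 17, 17, 17, 18, 14, 6, 1, -1, 0, 0, -1, 0]
224 [1, -1, -1, 0, -1, 1, 1, 6, 11, 16, 16, 18, 17, 18, 12, 5, 0, -1, -1, -1, -1, -1]
225 [-1, 2, 0, 0, 0, 0, 2, 7, 13, 17, 17, 16, 17, 17, 13, 4, 0, 0, -1, 0, -1, 1]
226 [1, 1, -1, 0, 0, 0, 3, 6, 12, 16, 17, 17, 18, 16, 12, 4, -1, 0, -1, -1, 0, 0]
227 [0, 1, -1, -2, 0, 0, 1, 6, 13, 16, 17, 18, 18, 1
[... 321 characters left out ...]
 19, 15, 8, 3, -1, 0, 0, -1, 0, 0]
232 [0, 1, 1, -2, 0, 0, 0, 5, 10, 13, 16, 16, 16, 12, 6, 1, 0, -2, 0, -1, 0, 0]
233 [1, -2, 1, -1, -1, 0, 1, 3, 6, 8, 11, 12, 11, 8, 3, -1, 0, -2, -1, -1, -2, -1]
234 [0, 0, 0, 0, 0, -1, 0, 0, 1, 5, 5, 6, 4, 3, 0, -1, -3, -1, -2, -3, -2, -3]
235 [0, -1, 0, 0, 1, 0, 0, 0, 1, 1, 2, 1, 2, -1, -3, -4, -4, -3, -4, -3, -4, -3]
236 [-1, 0, -1, 0, 0, 0, 0, 3, 1, 1, 2, 1, 1, -1, -1, -3, -4, -4, -4, -3, -4, -3]
237 [0, -1, -1, 1, 1, 1, 0, 1, 1, 1, 0, 2, 2, -1, -4, -4, -3, -4, -3, -4, -4, -4]
238 [1, 0, -1, 0, -1, -2, -1, -1, -1, -1, 0, 0, 0, -1, -2, -4, -4, -4, -3, -3, -3, -5]
239 [0, -1, -1, -2, -3, -4, -3, -2, -4, -2, -1, -2, -2, -3, -4, -4, -4, -4, -3, -2, -3, -4]
```

View pics/c4.png

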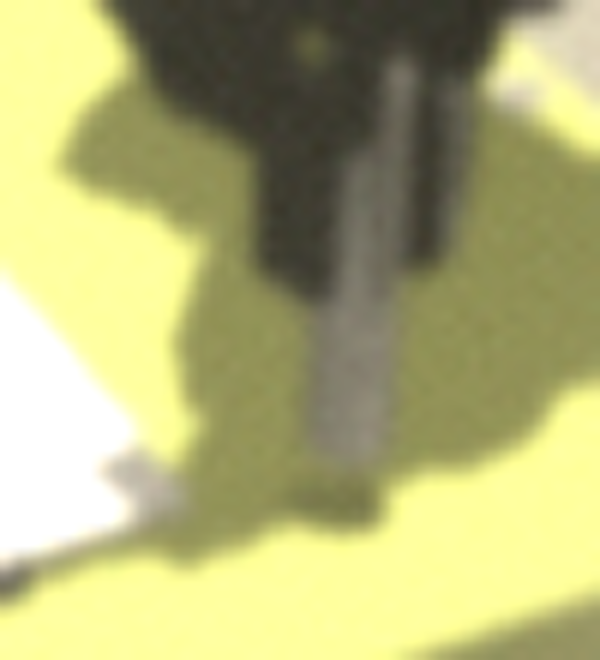

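```bash
python3 - <<'E'
from h import *
import pickle
from scipy.optimize import least_squares
S,im=pickle.load(open('p2.pkl','rb'));P=pickle.load(open('p0.pkl','rb'))
def cen(p,x0,x1,y0,y1):
    g=p['image'][y0:y1,x0:x1].astype(float).sum(2); bg=np.median(g); w=np.clip(bg-g-0.15*bg,0,None)
    yy,xx=np.mgrid[y0:y1,x0:x1]; return (w*xx).sum()/w.sum(),(w*yy).sum()/w.sum()
bs=cen(P['scene'],329,347,230,243); bt=cen(P['top'],269,284,183,197)
print('bore px',bs,bt); B=atz(P['scene'],[bs],.025)[0]; print('bore S',B,'T',atz(P['top'],[bt],.025)[0])
rim=np.array([[.008*np.cos(a),.008*np.sin(a),0] for a in np.linspace(0,6.28,200)])
for z in(.0358,.0368,.0378):
    def f(q):
        r=proj(S,rim+[q[0],q[1],z]); rows=r[:,1]
        return [ (r[:,0].max()+r[:,0].min())/2-338.65, rows.max()-233.5]
    q=least_squares(f,[.559,.13]).x; print(z,'foot S',q.round(4),'move',((B[:2]-q)*1000).round(2))
# tilt check: predicted center slope
print(proj(S,[.559,.13,.04]),proj(S,[.559,.13,.05]))
E
```

```text
bore px (np.float64(337.69813793103447), np.float64(236.7146896551724)) (np.float64(275.1272364883656), np.float64(188.4284014709063))
bore S [0.55992546 0.1295229  0.025     ] T [0.5651499  0.13362576 0.025     ]
0.0358 foot S [0.555  0.1264] move [4.94 3.12]
0.0368 foot S [0.5559 0.1273] move [4.05 2.2 ]
0.0378 foot S [0.5568 0.1282] move [3.16 1.28]
[[338.46913725 231.18916909]] [[338.676957   227.48935542]]
```

Request:
step_arm(targets=[[[4, 2.6, -0.4], 0], [[8, 2.6, -0.4], 0], [[8, 2.6, -0.4], 0], [[8, 2.6, -0.4], 0]])

```text
clock: 6.65
position: [0.5609, 0.1301, 0.0659]
ee_rot: [0.526, 0.472, 0.527, -0.472]
contact_force: [-0.6, -0.2, -0.5]
width: 0.0148
```

```bash
cat > see.py <<'E'
from h import *
import pickle,sys
fr=[];ps=[]
for _ in range(4):
    fr.append(manip.get_image('scene')); ps.append(manip.get_state()['position'])
S=fr[0]; im=np.mean([f['image'] for f in fr],0); pickle.dump((S,im),open('p3.pkl','wb'))
show(); print('mean pos',np.mean(ps,0).round(4))
a=np.clip(im[195:250,310:360,::-1]*2,0,255).astype(np.uint8)
cv2.imwrite('pics/%s.png'%sys.argv[1],cv2.resize(a,None,fx=12,fy=12,interpolation=cv2.INTER_CUBIC))
b=im[...,2]-im[...,1]*0.6
for v in range(220,246): print(v,b[v,328:350].round().astype(int).tolist(), im[v,333:347].sum(1).round().astype(int).tolist())
E
python3 see.py c5
```

```text
t 6.85 pos [561.3 130.2  66.4] F [-0.   0.2 -1.2] M [-0.03  0.02  0.  ] w 14.9 x [ 2.e-04  1.e-04 -1.e+00] jaw 6.2 q [ 0.11  0.41  1.74  0.    0.99 -0.  ]
mean pos [0.5612 0.1302 0.0663]
220 [0, 0, 2, 6, 6, 8, 5, 5, 10, 12, 15, 14, 15, 16, 11, 7, 6, 4, 5, 2, -1, -1] [92, 88, 92, 101, 132, 164, 162, 156, 164, 148, 124, 111, 124, 159]
221 [0, 0, 1, 4, 6, 6, 6, 6, 8, 14, 16, 16, 14, 13, 12, 6, 2, 1, 1, 1, 0, 0] [92, 84, 88, 105, 137, 171, 166, 155, 161, 160, 151, 135, 152, 174]
222 [1, 1, 2, 3, 5, 6, 7, 7, 10, 15, 16, 16, 14, 14, 9, 4, 1, 0, 1, 0, 0, -1] [109, 102, 98, 106, 146, 174, 170, 159, 168, 170, 174, 173, 177, 186]
223 [0, 0, 1, 1, 2, 4, 7, 8, 11, 16, 17, 15, 16, 13, 9, 2, 0, -2, -1, -1, -2, -2] [141, 127, 112, 131, 159, 177, 168, 167, 168, 176, 178, 181, 183, 188]
224 [1, -1, -1, 2, 0, 1, 5, 7, 14, 16, 19, 17, 15, 14, 8, 3, 0, -2, -1, -1, 0, 0] [169, 158, 144, 157, 175, 187, 177, 169, 172, 178, 186, 190, 189, 188]
225 [0, 0, 0, -1, -2, 1, 3, 9, 13, 16, 18, 17, 16, 12, 9, 2, 0, -1, -2, 0, -1, -1] [184, 174, 170, 165, 184, 188, 185, 183, 175, 179, 185, 182, 188, 193]
226 [-1, 0, 
[... 2432 characters left out ...]
352, 346, 354, 357, 352, 352, 355, 352, 352]
242 [-2, -5, -4, -4, -3, -4, -5, -5, -4, -4, -3, -4, -4, -3, -4, -4, -2, -3, -3, -3, -4, -2] [349, 355, 353, 358, 351, 356, 357, 353, 358, 354, 352, 356, 358, 352]
243 [-3, -4, -5, -4, -4, -4, -3, -4, -2, -4, -5, -4, -5, -4, -3, -4, -3, -4, -5, -3, -3, -3] [355, 356, 349, 364, 355, 353, 351, 357, 355, 354, 353, 352, 350, 346]
244 [-4, -4, -4, -4, -4, -4, -5, -3, -4, -4, -4, -3, -3, -3, -4, -3, -4, -2, -2, -3, -3, -2] [354, 353, 355, 355, 352, 354, 358, 357, 357, 352, 355, 351, 356, 352]
245 [-4, -2, -2, -4, -3, -4, -4, -5, -4, -4, -3, -4, -3, -4, -3, -4, -4, -3, -3, -3, -2, -2] [356, 354, 349, 356, 357, 354, 356, 358, 349, 358, 353, 352, 352, 351]
```

View pics/c5.png

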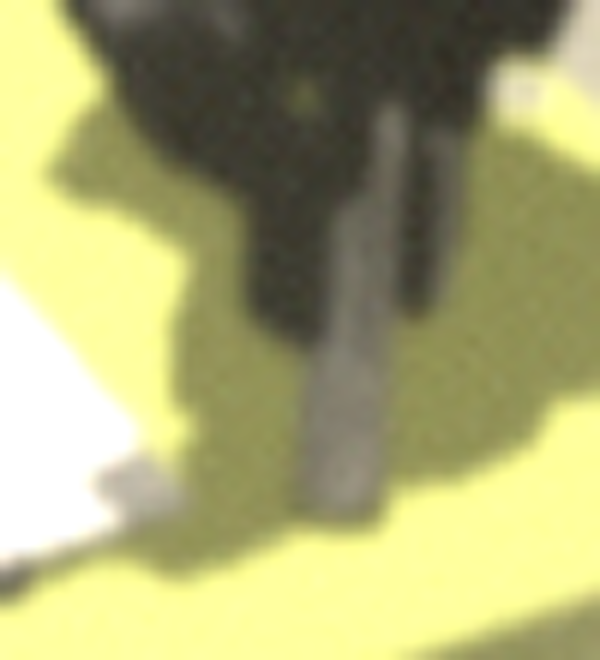

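```bash
cat > foot.py <<'E'
from h import *
import pickle,sys
from scipy.optimize import least_squares
S,im=pickle.load(open('p3.pkl','rb'))
uc,vb=map(float,sys.argv[1:3])
B=atz(S,[(337.70,236.71)],.025)[0]
rim=np.array([[.008*np.cos(a),.008*np.sin(a),0] for a in np.linspace(0,6.28,200)])
for z in map(float,sys.argv[3:]):
    def f(q):
        r=proj(S,rim+[q[0],q[1],z])
        return [ (r[:,0].max()+r[:,0].min())/2-uc, r[:,1].max()-vb]
    q=least_squares(f,[.559,.13]).x; d=B[:2]-q; M=st()[1]
    print(z,'foot S',q.round(4),'move world',(d*1000).round(2),'tool',(M.T@[*d,0]*1000).round(2))
E
python3 foot.py 338.17 237.3 .0273 .0283 .0293
```

```text
0.0273 foot S [0.5571 0.1278] move world [2.78 1.72] tool [ 0.    2.95 -1.41]
0.0283 foot S [0.558  0.1287] move world [1.9  0.81] tool [ 0.    1.98 -0.6 ]
0.0293 foot S [0.5589 0.1296] move world [ 1.03 -0.09] tool [0.   1.01 0.2 ]
```

Request:
step_arm(targets=[[[0, 1, -0.3], 0], [[1, 1, -0.3], 0], [[2, 1, -0.3], 0], [[3, 1, -0.3], 0], [[3, 1, -0.3], 0]])

```text
clock: 7.35
position: [0.562, 0.1306, 0.0631]
ee_rot: [0.526, 0.472, 0.526, -0.472]
contact_force: [0.1, 0.6, -1.0]
width: 0.0144
```

Request:
step_arm(targets=[[[1, 0, 0], 0], [[2, 0, 0], 0], [[2, 0, 0], 0]])

```text
clock: 7.65
position: [0.5619, 0.1304, 0.0612]
ee_rot: [0.526, 0.472, 0.526, -0.472]
contact_force: [-0.5, -0.6, -1.5]
width: 0.0151
```

```bash
python3 -c "
from h import *
show()"
```

```text
t 7.65 pos [561.9 130.4  61.2] F [-0.5 -0.6 -1.5] M [-0.06  0.05  0.  ] w 15.1 x [-5.e-04 -2.e-04 -1.e+00] jaw 6.21 q [ 0.11  0.42  1.74 -0.    0.98 -0.  ]
```

Request:
step_arm(targets=[[[1, 0, 0], 0], [[2, 0, 0], 0], [[3, 0, 0], 0], [[3, 0, 0], 0]])

```text
clock: 8.05
position: [0.5618, 0.1305, 0.058]
ee_rot: [0.526, 0.472, 0.526, -0.472]
contact_force: [-1.0, -0.5, -0.9]
width: 0.0151
```

```bash
python3 -c "
from h import *
show()"
```

```text
t 8.05 pos [561.8 130.5  58. ] F [-1.  -0.5 -0.9] M [-0.15  0.21 -0.05] w 15.1 x [-8.e-04 -2.e-04 -1.e+00] jaw 6.2 q [ 0.11  0.43  1.75 -0.    0.97 -0.  ]
```

It is entering the bore. I'll continue down.

Request:
step_arm(targets=[[[2, 0, 0], 0], [[4, 0, 0], 0], [[6, 0, 0], 0], [[8, 0, 0], 0], [[10, 0, 0], 0], [[10, 0, 0], 0]])

```text
clock: 8.65
position: [0.5618, 0.1305, 0.0478]
ee_rot: [0.526, 0.472, 0.527, -0.472]
contact_force: [-1.8, -1.3, -0.7]
width: 0.0148
```

```bash
python3 -c "
from h import *
show()"
```

```text
t 8.65 pos [561.8 130.5  47.8] F [-1.8 -1.3 -0.7] M [-0.29  0.37 -0.02] w 14.8 x [-9.e-04 -1.e-04 -1.e+00] jaw 6.21 q [ 0.11  0.44  1.76 -0.    0.95 -0.  ]
```

Request:
step_arm(targets=[[[1, 0, 0], 0], [[2, 0, 0], 0], [[3, 0, 0], 0], [[4, 0, 0], 0], [[5, 0, 0], 0], [[5, 0, 0], 0]])

```text
clock: 9.25
position: [0.5619, 0.1305, 0.0431]
ee_rot: [0.526, 0.472, 0.526, -0.472]
contact_force: [-2.7, -2.6, 0.7]
width: 0.0148
```

```bash
python3 -c "
from h import *
show()"
```

```text
t 9.25 pos [561.9 130.5  43.1] F [-2.7 -2.6  0.7] M [-0.48  0.66  0.02] w 14.8 x [-6.e-04 -1.e-04 -1.e+00] jaw 6.2 q [ 0.11  0.44  1.76 -0.    0.94 -0.  ]
```

Request:
step_arm(targets=[[[0.5, 0, 0], 0], [[1, 0, 0], 0], [[1.5, 0, 0], 0], [[1.5, 0, 0], 0]])

```text
clock: 9.65
position: [0.5619, 0.1305, 0.0429]
ee_rot: [0.526, 0.472, 0.526, -0.472]
contact_force: [-4.9, -3.4, 8.7]
width: 0.0144
```

The floor is felt (Fz 8.7 N, z stopped). I'll release and back off.

Request:
step_arm(targets=[[[0, 0, 0], 0], [[0, 0, 0], 0], [[0, 0, 0], 0], [[0, 0, 0], 0], [[0, 0, 0], 0]], grip=0.3)

```text
clock: 10.15
position: [0.5625, 0.1308, 0.0417]
ee_rot: [0.526, 0.472, 0.526, -0.472]
contact_force: [0.3, -0.1, -0.3]
width: 0.0601
```

Request:
step_arm(targets=[[[-20, 0, 0], 0], [[-50, 0, 0], 0], [[-90, 0, 0], 0], [[-110, 0, 0], 0], [[-110, 0, 0], 0]], grip=0)

```text
clock: 10.65
position: [0.5647, 0.131, 0.1554]
ee_rot: [0.528, 0.474, 0.524, -0.47]
contact_force: [-0.3, -0.1, 1.1]
width: 0.0851
```

```bash
python3 - <<'E'
from h import *
import pickle
show()
s=.3272; xy=np.array([.4834,-.3406]); rel([*xy,.15],s)
P={n:manip.get_image(n) for n in('scene','top')}; pickle.dump(P,open('p4.pkl','wb'))
crop(P['scene'],'s6',270,400,140,260,6)
E
```

```text
t 10.65 pos [564.7 131.  155.4] F [-0.3 -0.1  1.1] M [-0.04  0.06 -0.02] w 85.1 x [ 0.0079  0.0011 -1.    ] jaw 6.2 q [ 0.11  0.33  1.62  0.    1.18 -0.  ]
shift [   4.2 -131.9  460. ] turn -12.54
```

View pics/s6.png

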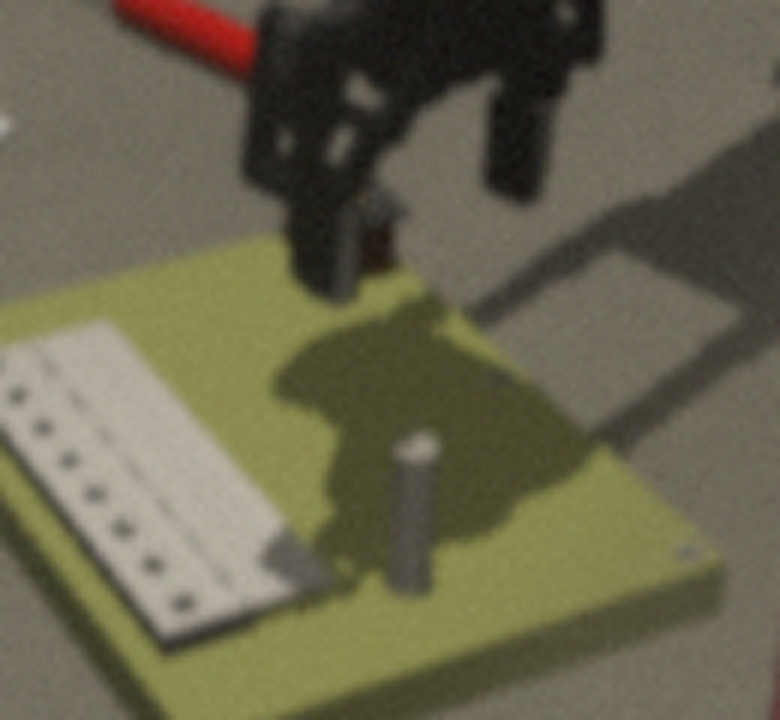

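The pin stands upright in the bore, foot (410,580) and top (418,445) in the crop, with the skin undisturbed. Next is the strip.

Request:
step_arm(targets=[[[0, -132, 460], -12.5], [[0, -132, 460], -12.5], [[0, -132, 460], -12.5], [[0, -132, 460], -12.5], [[0, -132, 460], -12.5], [[0, -132, 460], -12.5], [[0, -132, 460], -12.5], [[0, -132, 460], -12.5], [[0, -132, 460], -12.5], [[0, -132, 460], -12.5], [[0, -132, 460], -12.5], [[0, -132, 460], -12.5], [[0, -132, 460], -12.5]])

```text
clock: 12.05
position: [0.4801, -0.3394, 0.1504]
ee_rot: [0.574, 0.412, 0.576, -0.412]
contact_force: [-0.2, -0.5, 0.3]
width: 0.0854
```

```bash
python3 - <<'E'
from h import *
import pickle
show()
s=.3272; xy=np.array([.4834,-.3406]); rel([*xy,.009],s)
P={n:manip.get_image(n) for n in('scene','top')}; pickle.dump(P,open('p5.pkl','wb'))
crop(P['scene'],'s7',180,330,80,200,5)
crop(P['top'],'t7',360,490,150,260,6)
E
```

```text
t 12.05 pos [ 480.1 -339.4  150.4] F [-0.2 -0.5  0.3] M [-0.05 -0.04 -0.02] w 85.4 x [-0.002   0.0027 -1.    ] jaw 18.73 q [-0.73  0.35  1.6   0.    1.19 -1.06]
shift [141.4   2.9   2.7] turn -0.02
```

View pics/s7.png

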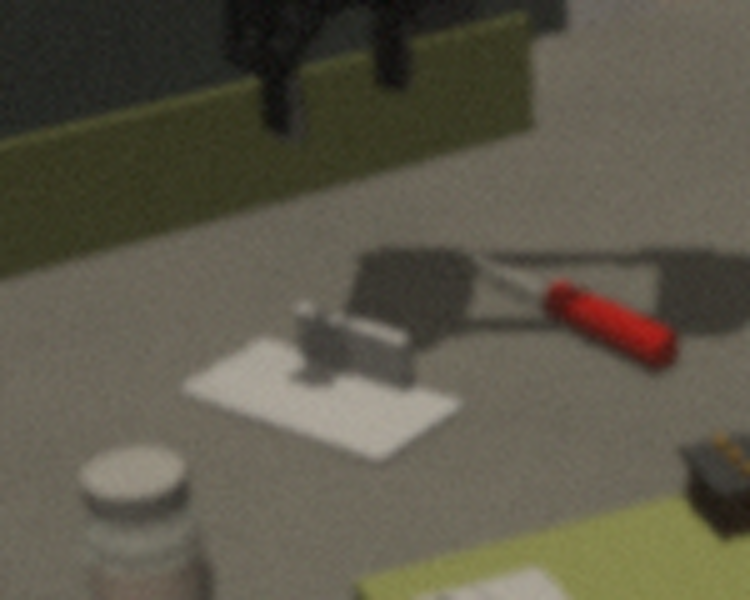

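Request:
step_arm(targets=[[[45, 2.9, 2.2], 0], [[90, 2.9, 2.2], 0], [[120, 2.9, 2.2], 0], [[132, 2.9, 2.2], 0], [[140, 2.9, 2.2], 0], [[140, 2.9, 2.2], 0], [[140, 2.9, 2.2], 0]])

```text
clock: 12.85
position: [0.4852, -0.3428, 0.0132]
ee_rot: [0.576, 0.412, 0.574, -0.412]
contact_force: [0.2, -0.3, 1.0]
width: 0.0855
```

```bash
python3 - <<'E'
from h import *
show(); p=manip.get_image('scene'); crop(p,'s8',180,330,80,200,5)
E
```

```text
t 12.85 pos [ 485.2 -342.8   13.2] F [ 0.2 -0.3  1. ] M [-0.01  0.03  0.01] w 85.5 x [ 0.0022 -0.0019 -1.    ] jaw 18.73 q [-0.73  0.5   1.76  0.    0.89 -1.06]
```

View pics/s8.png

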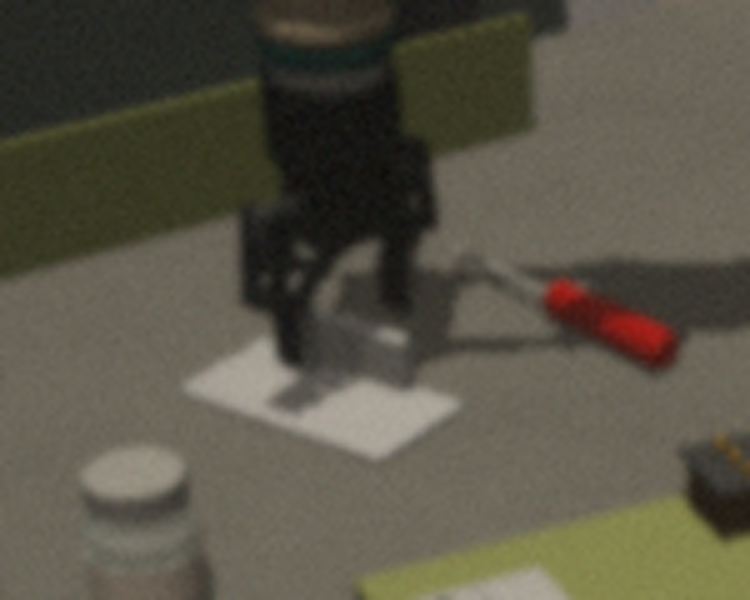

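The fingers straddle the rib: one over the flange at (290,350), one behind it at (400,290). Closing.

Request:
step_arm(targets=[[[2, 0, 0], 0], [[2, 0, 0], 0], [[2, 0, 0], 0], [[2, 0, 0], 0], [[2, 0, 0], 0], [[2, 0, 0], 0], [[2, 0, 0], 0], [[2, 0, 0], 0], [[2, 0, 0], 0]], grip=1, grip_force=60)

```text
clock: 13.8
position: [0.4842, -0.3423, 0.01]
ee_rot: [0.575, 0.412, 0.574, -0.412]
contact_force: [-1.0, -0.8, 2.8]
width: 0.0093
```

```bash
python3 - <<'E'
from h import *
show(); p=manip.get_image('scene'); crop(p,'s9',180,330,80,200,5); p=manip.get_image('top'); crop(p,'t9',380,480,160,250,8); show()
E
```

```text
t 13.8 pos [ 484.2 -342.3   10. ] F [-1.  -0.8  2.8] M [-0.05  0.13 -0.02] w 9.3 x [ 2.e-04 -3.e-04 -1.e+00] jaw 18.7 q [-0.73  0.5   1.76 -0.    0.88 -1.06]
t 13.9 pos [ 484.2 -342.3   10. ] F [-0.7 -0.4  4.3] M [-0.02  0.08  0.02] w 9.2 x [ 3.e-04 -3.e-04 -1.e+00] jaw 18.7 q [-0.73  0.5   1.76 -0.    0.88 -1.06]
```

View pics/t9.png

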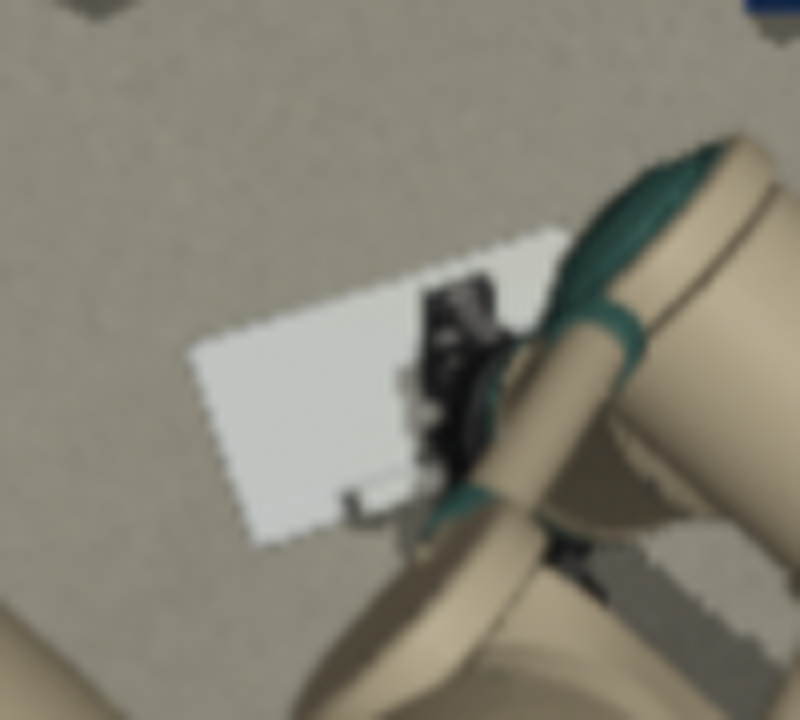

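View pics/s9.png

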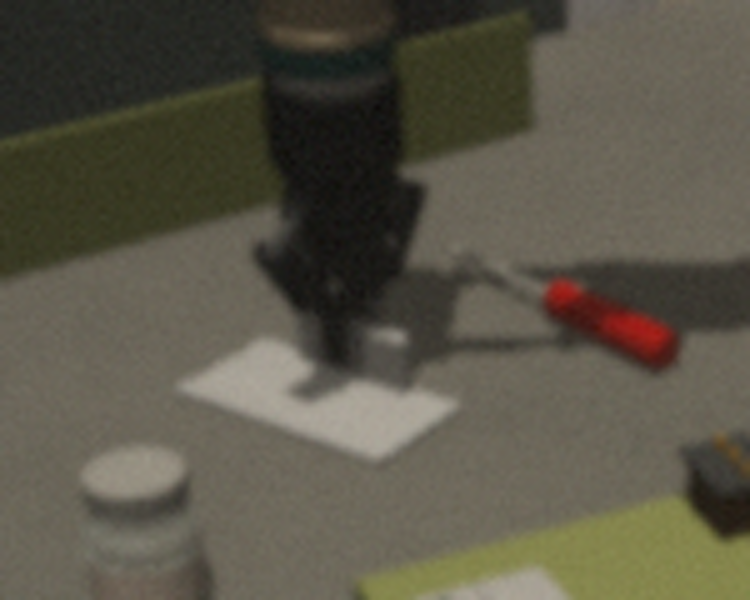

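```bash
sed -i 's/^PL=.*/PL=np.array([.5430,.0359]);PY=-.198/' h.py; python3 - <<'E'
from h import *
show(); t=plate(-.052,.0075); print(t)
rel([*t,.115],PY); rel([*t,.045],PY)
r=np.array([.437,-.053])-PL; c,s=np.cos(PY),np.sin(PY); print('relay plate',c*r[0]+s*r[1],-s*r[0]+c*r[1])
E
```

```text
t 13.9 pos [ 484.2 -342.3   10. ] F [-0.7 -0.4  4.3] M [-0.02  0.08  0.02] w 9.2 x [ 3.e-04 -3.e-04 -1.e+00] jaw 18.7 q [-0.73  0.5   1.76 -0.    0.88 -1.06]
[0.49349129 0.05348232]
shift [-105.1  135.8 -371.9] turn 30.05
shift [ -35.1  135.7 -371.9] turn 30.05
relay plate -0.08644155488426031 -0.10801420086817948
```

Request:
step_arm(targets=[[[-20, 0, 0], 0], [[-50, 0, 0], 0], [[-80, 0, 0], 0], [[-105, 0, 0], 0], [[-105, 0, 0], 0], [[-105, 0, 0], 0]])

```text
clock: 14.5
position: [0.4837, -0.3416, 0.1139]
ee_rot: [0.574, 0.412, 0.575, -0.412]
contact_force: [-0.5, 0.8, -2.8]
width: 0.0089
```

```bash
python3 - <<'E'
from h import *
show(); t=plate(-.052,.0075)
rel([*t,.115],PY)
p=manip.get_image('scene'); crop(p,'s10',160,310,80,200,5)
E
```

```text
t 14.5 pos [ 483.7 -341.6  113.9] F [-0.5  0.8 -2.8] M [-0.04 -0.01  0.01] w 8.9 x [-7.e-04  9.e-04 -1.e+00] jaw 18.7 q [-0.73  0.39  1.64  0.    1.11 -1.06]
shift [  -0.7  136.  -371.1] turn 30.05
```

View pics/s10.png

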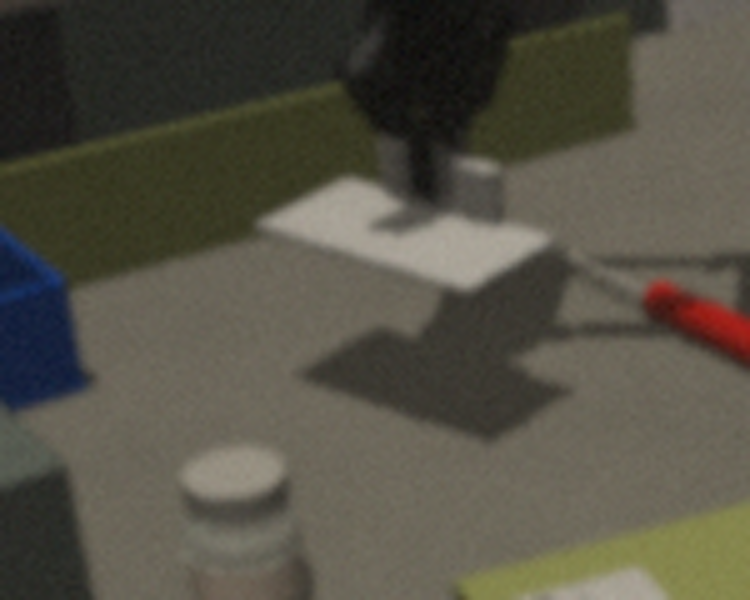

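The strip is held level, plain edge (265,220)–(465,290) in the crop. I'll carry it to above the plate.

Request:
step_arm(targets=[[[0, 136, -371], 30], [[0, 136, -371], 30], [[0, 136, -371], 30], [[0, 136, -371], 30], [[0, 136, -371], 30], [[0, 136, -371], 30], [[0, 136, -371], 30], [[0, 136, -371], 30], [[0, 136, -371], 30], [[0, 136, -371], 30], [[0, 136, -371], 30], [[0, 136, -371], 30]])

```text
clock: 15.75
position: [0.4937, 0.0515, 0.1141]
ee_rot: [-0.448, -0.547, -0.448, 0.548]
contact_force: [-0.0, -0.5, -2.6]
width: 0.009
```

```bash
python3 - <<'E'
from h import *
show(); t=plate(-.052,.0075)
rel([*t,.045],PY)
p=manip.get_image('scene'); crop(p,'s11',210,400,100,270,4); p=manip.get_image('top'); crop(p,'t11',240,380,140,260,5)
E
```

```text
t 15.75 pos [493.7  51.5 114.1] F [-0.  -0.5 -2.6] M [ 0.03 -0.01 -0.03] w 9.0 x [-1.4e-03 -2.0e-04 -1.0e+00] jaw -11.41 q [-0.04  0.26  1.85 -0.    1.04  0.16]
shift [69.1 -0.5 -1.9] turn -0.07
```

View pics/s11.png

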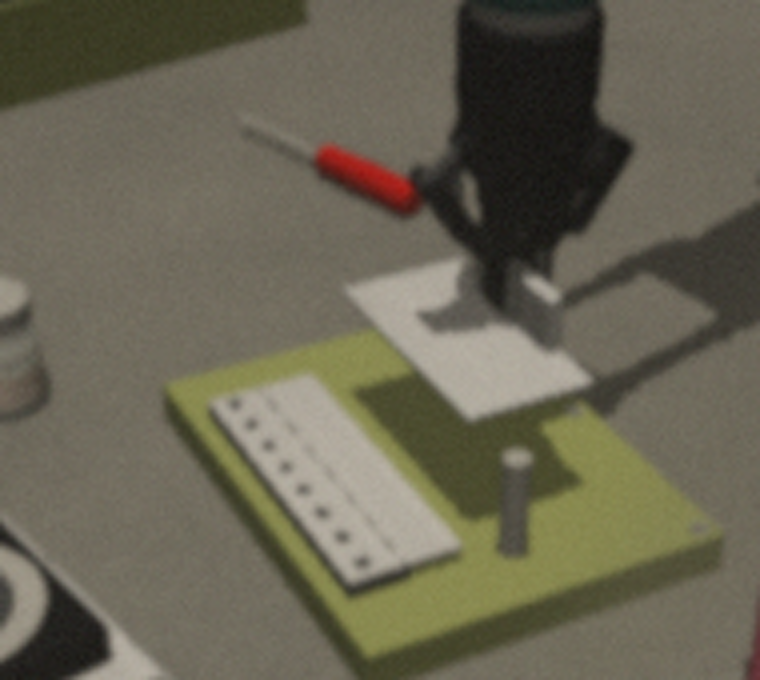

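View pics/t11.png

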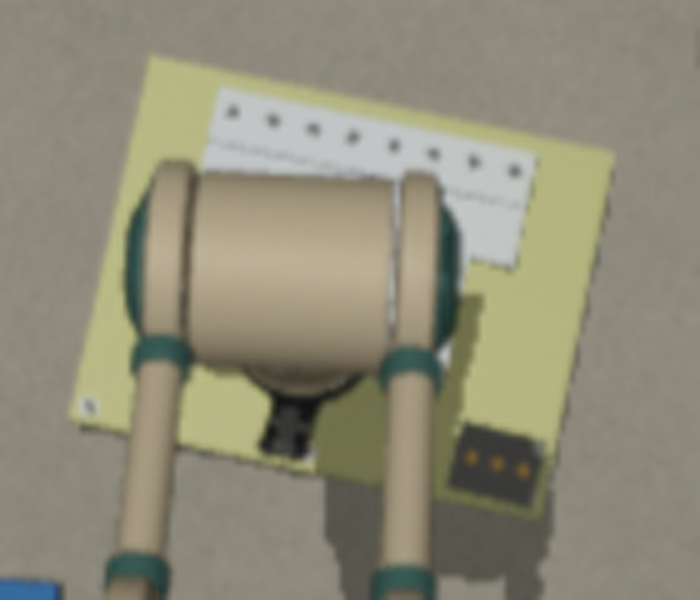

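Request:
step_arm(targets=[[[30, 0, -1], 0], [[60, 0, -1], 0], [[70, 0, -1], 0], [[70, 0, -1], 0], [[70, 0, -1], 0]])

```text
clock: 16.35
position: [0.4951, 0.0534, 0.0455]
ee_rot: [0.448, 0.547, 0.448, -0.547]
contact_force: [0.0, 0.2, -2.3]
width: 0.0091
```

```bash
python3 - <<'E'
from h import *
show(); t=plate(-.052,.0075)
rel([*t,.035],PY)
fr=[manip.get_image('scene') for _ in range(3)]
im=np.mean([f['image'] for f in fr],0); fr[0]['image']=im.astype(np.uint8); crop(fr[0],'s12',240,370,160,260,6)
E
```

```text
t 16.35 pos [495.1  53.4  45.5] F [ 0.   0.2 -2.3] M [ 0.01  0.01 -0.06] w 9.1 x [ 0.0015  0.     -1.    ] jaw -11.34 q [-0.03  0.34  1.94  0.    0.86  0.17]
shift [10.5 -1.6  0.2] turn 0.0
```

View pics/s12.png

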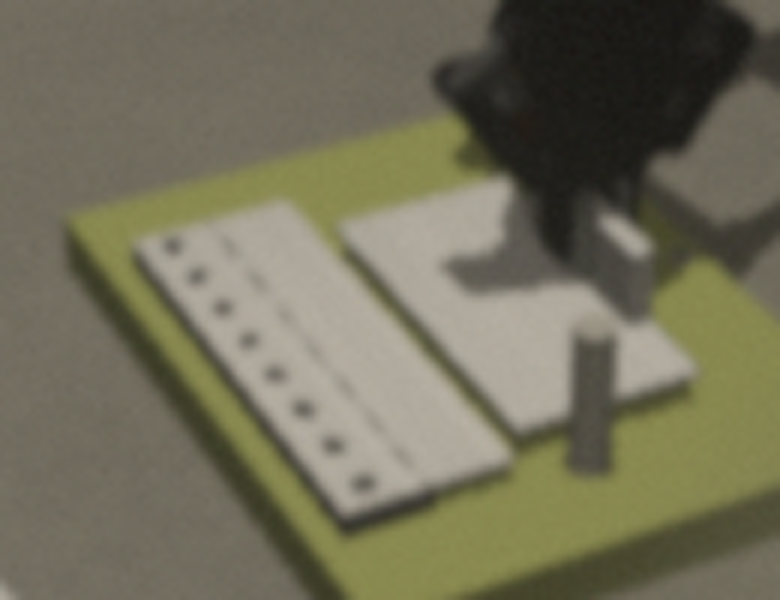

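Request:
step_arm(targets=[[[4, -1, 0], 0], [[7, -1, 0], 0], [[9, -1, 0], 0], [[10, -1, 0], 0], [[10, -1, 0], 0], [[10, -1, 0], 0]])

```text
clock: 17.1
position: [0.4929, 0.0542, 0.035]
ee_rot: [-0.448, -0.547, -0.449, 0.547]
contact_force: [-2.2, 0.1, 2.3]
width: 0.0091
```

```bash
python3 - <<'E'
from h import *
show()
E
```

```text
t 17.1 pos [492.9  54.2  35. ] F [-2.2  0.1  2.3] M [ 0.06  0.31 -0.01] w 9.1 x [-4.e-04  1.e-04 -1.e+00] jaw -11.29 q [-0.03  0.36  1.95  0.    0.84  0.17]
```

Request:
step_arm(targets=[[[0.3, 3, 0], 0], [[0.3, 6, 0], 0], [[0.3, 9, 0], 0], [[0.3, 12, 0], 0], [[0.3, 15, 0], 0], [[0.3, 18, 0], 0], [[0.3, 18, 0], 0]])

```text
clock: 17.8
position: [0.5076, 0.0511, 0.035]
ee_rot: [-0.447, -0.545, -0.45, 0.548]
contact_force: [-8.2, 1.9, 10.6]
width: 0.0094
```

```bash
cat >> h.py <<'E'
def inplate():
    s,M=st(); r=s['position'][:2]-PL; c,si=np.cos(PY),np.sin(PY); f=s['contact_force']
    print('plate mm',((c*r[0]+si*r[1])*1000).round(1),((-si*r[0]+c*r[1])*1000).round(1),'Fplate',(c*f[0]+si*f[1]).round(1),(-si*f[0]+c*f[1]).round(1),f[2].round(1))
E
python3 - <<'E'
from h import *
show();inplate()
fr=[manip.get_image('scene') for _ in range(3)]
im=np.mean([f['image'] for f in fr],0); fr[0]['image']=im.astype(np.uint8); crop(fr[0],'s13',240,370,160,260,6)
E
```

```text
t 17.8 pos [507.6  51.1  35. ] F [-8.2  1.9 10.6] M [0.21 0.96 0.05] w 9.4 x [-6.e-03  9.e-04 -1.e+00] jaw -11.3 q [-0.04  0.38  1.92  0.    0.86  0.16]
plate mm -37.7 8.0 Fplate -8.4 0.3 10.6
```

View pics/s13.png

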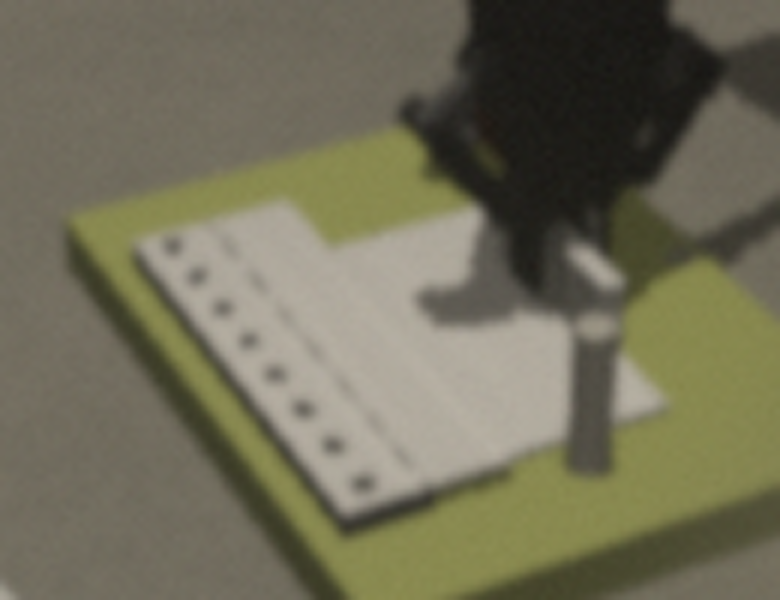

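```bash
python3 - <<'E'
from h import *
fr=[manip.get_image('scene') for _ in range(3)]
im=np.mean([f['image'] for f in fr],0)
a=np.clip((im[180:250,270:355,::-1]-40)*1.6,0,255).astype(np.uint8)
cv2.imwrite('pics/c13.png',cv2.resize(a,None,fx=9,fy=8.5,interpolation=cv2.INTER_CUBIC))
E
```

```text
(no output)
```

View pics/c13.png

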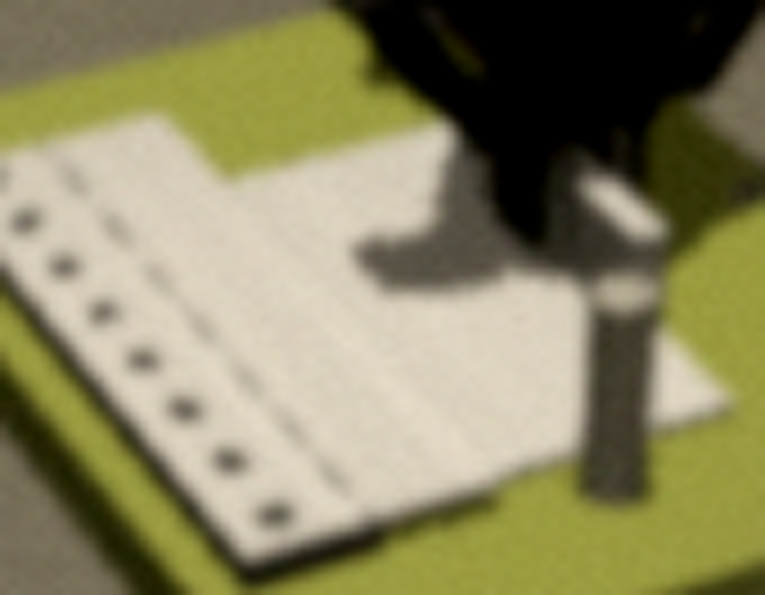

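Request:
step_arm(targets=[[[-0.5, 0, 0], 0], [[-0.5, 3, 0], 0], [[-0.5, 6, 0], 0], [[-0.5, 9, 0], 0], [[-0.5, 12, 0], 0], [[-0.5, 14, 0], 0], [[-0.5, 14, 0], 0]])

```text
clock: 18.8
position: [0.5248, 0.0477, 0.035]
ee_rot: [-0.448, -0.547, -0.448, 0.547]
contact_force: [-3.2, -0.3, 2.8]
width: 0.009
```

```bash
python3 - <<'E'
from h import *
show();inplate()
E
```

```text
t 18.8 pos [524.8  47.7  35. ] F [-3.2 -0.3  2.8] M [ 0.12  0.5  -0.04] w 9.0 x [-1.e-04  1.e-04 -1.e+00] jaw -11.3 q [-0.04  0.39  1.88  0.    0.87  0.16]
plate mm -20.2 8.0 Fplate -3.1 -0.9 2.8
```

Request:
step_arm(targets=[[[0, 2, 0], 0], [[0, 4, 0], 0], [[0, 6, 0], 0], [[0, 7, 0], 0], [[0, 7, 0], 0]])

```text
clock: 19.3
position: [0.5315, 0.0464, 0.035]
ee_rot: [-0.448, -0.547, -0.448, 0.547]
contact_force: [-3.3, 1.3, 4.3]
width: 0.0091
```

```bash
python3 - <<'E'
from h import *
show();inplate()
fr=[manip.get_image('scene') for _ in range(3)]
im=np.mean([f['image'] for f in fr],0)
a=np.clip((im[180:250,270:355,::-1]-40)*1.6,0,255).astype(np.uint8)
cv2.imwrite('pics/c14.png',cv2.resize(a,None,fx=9,fy=8.5,interpolation=cv2.INTER_CUBIC))
E
```

```text
t 19.3 pos [531.5  46.4  35. ] F [-3.3  1.3  4.3] M [0.1  0.66 0.03] w 9.1 x [-2.e-04  1.e-04 -1.e+00] jaw -11.3 q [-0.04  0.4   1.87  0.    0.87  0.15]
plate mm -13.4 8.0 Fplate -3.5 0.6 4.3
```

View pics/c14.png

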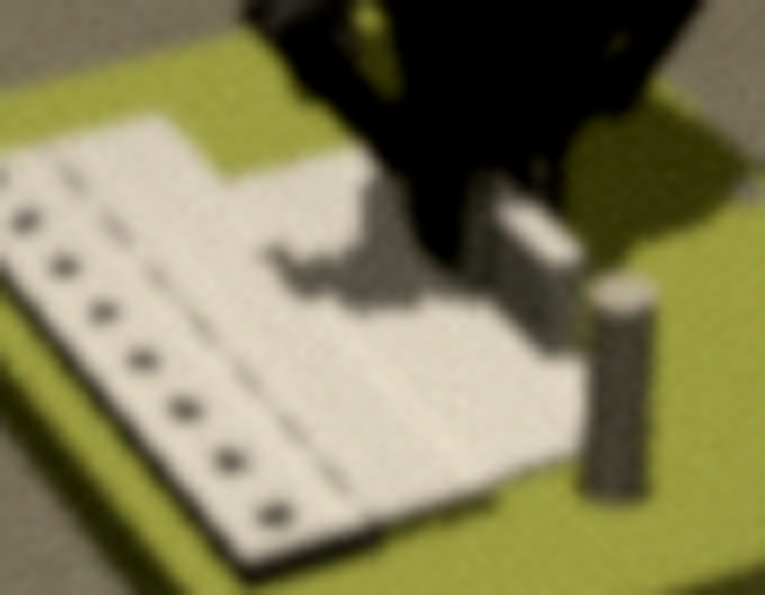

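Request:
step_arm(targets=[[[0, 0, -1], 0], [[0, 0, -2], 0], [[0, 0, -2.5], 0], [[0, 0, -2.5], 0]])

```text
clock: 19.85
position: [0.5331, 0.0488, 0.035]
ee_rot: [0.449, 0.547, 0.448, -0.546]
contact_force: [0.8, -0.5, -1.0]
width: 0.0089
```

```bash
python3 - <<'E'
from h import *
show();inplate()
E
```

```text
t 19.85 pos [533.1  48.8  35. ] F [ 0.8 -0.5 -1. ] M [-0.09 -0.05 -0.11] w 8.9 x [ 0.0023 -0.     -1.    ] jaw -11.3 q [-0.04  0.4   1.87  0.    0.87  0.16]
plate mm -12.2 10.7 Fplate 0.9 -0.3 -1.0
```

Request:
step_arm(targets=[[[0, 0, -0.5], 0], [[0, 0, -1], 0], [[0, 0, -1], 0]])

```text
clock: 20.15
position: [0.5325, 0.05, 0.035]
ee_rot: [0.448, 0.547, 0.448, -0.546]
contact_force: [1.2, -0.1, -1.4]
width: 0.0091
```

```bash
python3 - <<'E'
from h import *
show();inplate()
E
```

```text
t 20.15 pos [532.5  50.   35. ] F [ 1.2 -0.1 -1.4] M [-0.02 -0.04  0.05] w 9.1 x [ 9.e-04  3.e-04 -1.e+00] jaw -11.3 q [-0.04  0.4   1.87  0.    0.87  0.16]
plate mm -13.1 11.8 Fplate 1.2 0.1 -1.4
```

Request:
step_arm(targets=[[[0.2, 0, -0.5], 0], [[0.2, 0, -1], 0], [[0.2, 0, -1], 0]])

```text
clock: 20.45
position: [0.5325, 0.0506, 0.035]
ee_rot: [0.449, 0.547, 0.448, -0.547]
contact_force: [0.1, -2.4, 1.3]
width: 0.0088
```

```bash
python3 - <<'E'
from h import *
show();inplate()
fr=[manip.get_image('scene') for _ in range(3)]
im=np.mean([f['image'] for f in fr],0)
a=np.clip((im[180:250,270:355,::-1]-40)*1.6,0,255).astype(np.uint8)
cv2.imwrite('pics/c15.png',cv2.resize(a,None,fx=9,fy=8.5,interpolation=cv2.INTER_CUBIC))
E
```

```text
t 20.45 pos [532.5  50.6  35. ] F [ 0.1 -2.4  1.3] M [-0.35 -0.03 -0.01] w 8.8 x [ 5.e-04 -4.e-04 -1.e+00] jaw -11.29 q [-0.04  0.4   1.87 -0.    0.87  0.16]
plate mm -13.2 12.4 Fplate 0.5 -2.3 1.3
```

View pics/c15.png

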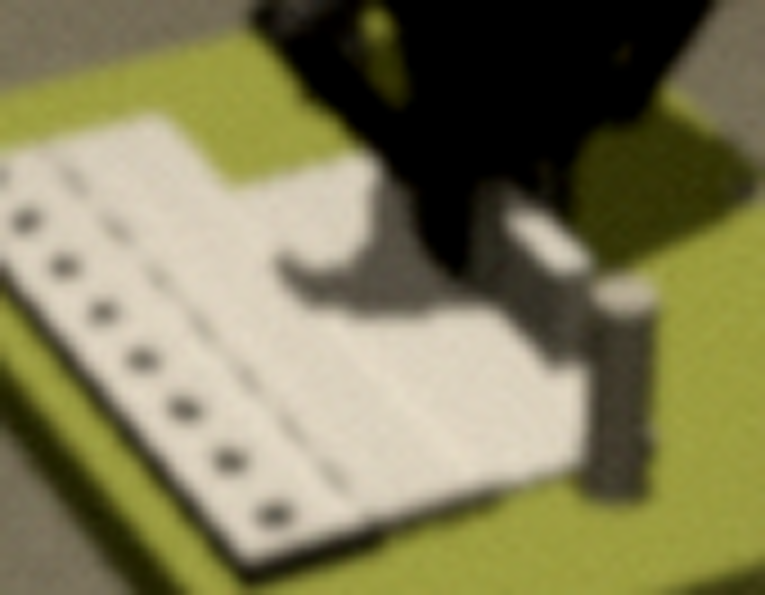

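Request:
step_arm(targets=[[[0, 0.7, 0], 0], [[0, 1.4, 0], 0], [[0, 2, 0], 0], [[0, 2, 0], 0]])

```text
clock: 21.0
position: [0.5324, 0.0506, 0.035]
ee_rot: [-0.447, -0.546, -0.449, 0.548]
contact_force: [-4.0, -1.8, 6.9]
width: 0.0088
```

```bash
python3 - <<'E'
from h import *
show();inplate()
E
```

```text
t 21.0 pos [532.4  50.6  35. ] F [-4.  -1.8  6.9] M [-0.3   0.53 -0.11] w 8.8 x [-3.5e-03  3.0e-04 -1.0e+00] jaw -11.3 q [-0.04  0.4   1.86  0.    0.88  0.16]
plate mm -13.3 12.4 Fplate -3.5 -2.6 6.9
```

Request:
step_arm(targets=[[[0, 0.5, 0], 0], [[0, 1, 0], 0], [[0, 1, 0], 0]])

```text
clock: 21.3
position: [0.5324, 0.0507, 0.035]
ee_rot: [-0.447, -0.545, -0.45, 0.548]
contact_force: [-6.1, -1.5, 8.4]
width: 0.0089
```

```bash
python3 - <<'E'
from h import *
show();inplate()
E
```

```text
t 21.3 pos [532.4  50.7  35. ] F [-6.1 -1.5  8.4] M [-0.27  0.7  -0.01] w 8.9 x [-5.3e-03  6.0e-04 -1.0e+00] jaw -11.3 q [-0.04  0.4   1.86  0.    0.88  0.16]
plate mm -13.3 12.4 Fplate -5.7 -2.6 8.4
```

Request:
step_arm(targets=[[[-0.3, 0, 0], 0], [[-0.6, 0, 0], 0], [[-0.6, 0, 0], 0]])

```text
clock: 21.6
position: [0.5329, 0.0505, 0.035]
ee_rot: [-0.447, -0.546, -0.45, 0.548]
contact_force: [-6.4, -1.5, 4.4]
width: 0.0089
```

```bash
python3 - <<'E'
from h import *
show();inplate()
E
```

```text
t 21.6 pos [532.9  50.5  35. ] F [-6.4 -1.5  4.4] M [-0.22  0.63  0.05] w 8.9 x [-4.4e-03  4.0e-04 -1.0e+00] jaw -11.28 q [-0.04  0.4   1.86  0.    0.88  0.16]
plate mm -12.8 12.4 Fplate -6.0 -2.7 4.4
```

Request:
step_arm(targets=[[[0, 0.5, 0], 0], [[0, 1, 0], 0], [[0, 1, 0], 0]])

```text
clock: 21.9
position: [0.5332, 0.0504, 0.0351]
ee_rot: [-0.447, -0.545, -0.45, 0.548]
contact_force: [-7.1, -1.1, 5.7]
width: 0.0089
```

```bash
python3 - <<'E'
from h import *
show();inplate()
E
```

```text
t 21.9 pos [533.2  50.4  35.1] F [-7.1 -1.1  5.7] M [-0.18  0.8   0.13] w 8.9 x [-5.9e-03  6.0e-04 -1.0e+00] jaw -11.27 q [-0.04  0.41  1.86  0.    0.88  0.16]
plate mm -12.5 12.3 Fplate -6.8 -2.5 5.7
```

Request:
step_arm(targets=[[[-0.4, 0.5, 0], 0], [[-0.4, 1, 0], 0], [[-0.4, 1.5, 0], 0], [[-0.4, 1.5, 0], 0]])

```text
clock: 22.3
position: [0.5339, 0.0502, 0.0352]
ee_rot: [-0.447, -0.545, -0.45, 0.549]
contact_force: [-7.6, -1.1, 5.6]
width: 0.0089
```

```bash
python3 - <<'E'
from h import *
show();inplate()
fr=[manip.get_image('scene') for _ in range(4)]
im=np.mean([f['image'] for f in fr],0)
import pickle; pickle.dump((fr[0],im),open('p6.pkl','wb'))
a=np.clip((im[180:250,270:355,::-1]-20)*1.5,0,255).astype(np.uint8)
cv2.imwrite('pics/c16.png',cv2.resize(a,None,fx=9,fy=8.5,interpolation=cv2.INTER_CUBIC))
# predicted rib corners if butted
for n,(x,y,z) in dict(ribtop_back=(-16,53.5,37),ribtop_front=(-6,53.5,37),ribfoot_front=(-6,53.5,4),fl_corner=(-16,88.5,4),skin_corner=(30,95,11)).items():
    for dx in(0,-3):
        X=[*plate((x+(dx if 'skin' not in n else 0))/1000,y/1000),.025+z/1000]
        print(n,dx,((proj(fr[0],X)[0]+.5-[270,180])*[9,8.5]).round())
E
```

```text
t 22.3 pos [533.9  50.2  35.2] F [-7.6 -1.1  5.6] M [-0.17  0.95  0.13] w 8.9 x [-7.6e-03  7.0e-04 -1.0e+00] jaw -11.27 q [-0.04  0.41  1.86  0.    0.89  0.16]
plate mm -11.8 12.2 Fplate -7.2 -2.6 5.6
ribtop_back 0 [584. 270.]
ribtop_back -3 [594. 267.]
ribtop_front 0 [548. 280.]
ribtop_front -3 [559. 277.]
ribfoot_front 0 [544. 382.]
ribfoot_front -3 [554. 379.]
fl_corner 0 [651. 444.]
fl_corner -3 [661. 441.]
skin_corner 0 [500. 488.]
skin_corner -3 [500. 488.]
```

View pics/c16.png

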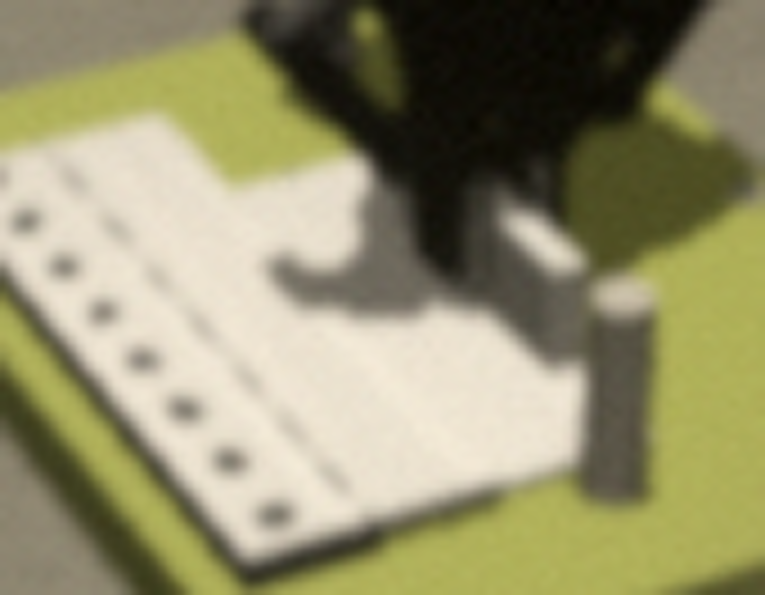

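Request:
step_arm(targets=[[[-0.4, 0, 0], 0], [[-0.8, 0, 0], 0], [[-1, 0, 0], 0], [[-1, 0, 0], 0]])

```text
clock: 22.9
position: [0.534, 0.0503, 0.0356]
ee_rot: [-0.447, -0.545, -0.45, 0.549]
contact_force: [-5.8, -0.6, 0.6]
width: 0.0087
```

```bash
python3 - <<'E'
from h import *
show();inplate()
E
```

```text
t 22.9 pos [534.   50.3  35.6] F [-5.8 -0.6  0.6] M [-0.05  0.87  0.04] w 8.7 x [-7.5e-03  8.0e-04 -1.0e+00] jaw -11.28 q [-0.04  0.41  1.86  0.    0.89  0.16]
plate mm -11.6 12.3 Fplate -5.6 -1.7 0.6
```

Fx is 5.6 N with almost no normal force, so the edge is butted on the bar. I'll ease the x push and test the end against the pin while light.

Request:
step_arm(targets=[[[0, -1.5, 0], 0], [[0, -1.5, -0.5], 0], [[0, -1.5, -1], 0], [[0, -1.5, -1], 0]])

```text
clock: 23.3
position: [0.5341, 0.0505, 0.0358]
ee_rot: [-0.448, -0.545, -0.449, 0.548]
contact_force: [-5.0, -3.8, -1.8]
width: 0.0089
```

```bash
python3 - <<'E'
from h import *
show();inplate()
E
```

```text
t 23.3 pos [534.1  50.5  35.8] F [-5.  -3.8 -1.8] M [-0.63  0.92  0.09] w 8.9 x [-0.0051 -0.0011 -1.    ] jaw -11.25 q [-0.03  0.41  1.86 -0.    0.88  0.16]
plate mm -11.6 12.5 Fplate -4.2 -4.7 -1.8
```

Request:
step_arm(targets=[[[0, 0, -0.5], 0], [[0, 0, -1], 0], [[0, 0, -1], 0]])

```text
clock: 23.6
position: [0.5341, 0.0507, 0.0359]
ee_rot: [-0.448, -0.544, -0.449, 0.548]
contact_force: [-5.1, -6.6, -1.4]
width: 0.0089
```

```bash
python3 - <<'E'
from h import *
show();inplate()
E
```

```text
t 23.6 pos [534.1  50.7  35.9] F [-5.1 -6.6 -1.4] M [-0.97  1.03  0.1 ] w 8.9 x [-0.0055 -0.0023 -1.    ] jaw -11.21 q [-0.03  0.41  1.86 -0.    0.88  0.16]
plate mm -11.6 12.8 Fplate -3.7 -7.5 -1.4
```

Request:
step_arm(targets=[[[0, -0.5, 0.6], 0], [[0.5, -1, 1.2], 0], [[1, -1, 1.2], 0], [[1.3, -1, 1.2], 0], [[1.3, -1, 1.2], 0]])

```text
clock: 24.1
position: [0.5341, 0.0505, 0.0352]
ee_rot: [-0.448, -0.546, -0.449, 0.548]
contact_force: [-5.0, -3.0, 1.4]
width: 0.0089
```

```bash
python3 - <<'E'
from h import *
show();inplate()
E
```

```text
t 24.1 pos [534.1  50.5  35.2] F [-5.  -3.   1.4] M [-0.52  0.77  0.03] w 8.9 x [-2.8e-03 -9.0e-04 -1.0e+00] jaw -11.27 q [-0.03  0.4   1.86 -0.    0.88  0.16]
plate mm -11.6 12.5 Fplate -4.3 -4.0 1.4
```

Request:
step_arm(targets=[[[0.4, -0.5, 0], 0], [[0.8, -0.5, 0.3], 0], [[0.8, -0.5, 0.3], 0], [[0.8, -0.5, 0.3], 0]])

```text
clock: 24.5
position: [0.5341, 0.0505, 0.035]
ee_rot: [-0.448, -0.546, -0.449, 0.547]
contact_force: [-5.2, -3.6, 4.7]
width: 0.0088
```

```bash
python3 - <<'E'
from h import *
show();inplate()
fr=[manip.get_image('scene') for _ in range(4)]
im=np.mean([f['image'] for f in fr],0)
a=np.clip((im[180:250,270:355,::-1]-20)*1.5,0,255).astype(np.uint8)
cv2.imwrite('pics/c17.png',cv2.resize(a,None,fx=9,fy=8.5,interpolation=cv2.INTER_CUBIC))
save(fr[0],'s17'); p=manip.get_image('top'); save(p,'t17'); show()
E
```

```text
t 24.5 pos [534.1  50.5  35. ] F [-5.2 -3.6  4.7] M [-0.53  0.74  0.05] w 8.8 x [-1.5e-03 -5.0e-04 -1.0e+00] jaw -11.29 q [-0.04  0.4   1.86 -0.    0.88  0.16]
plate mm -11.6 12.5 Fplate -4.4 -4.6 4.7
t 24.75 pos [534.   50.5  35. ] F [-5.  -3.4  5. ] M [-0.45  0.69  0.05] w 9.1 x [-1.5e-03 -6.0e-04 -1.0e+00] jaw -11.28 q [-0.04  0.4   1.86 -0.    0.88  0.16]
```

View pics/c17.png

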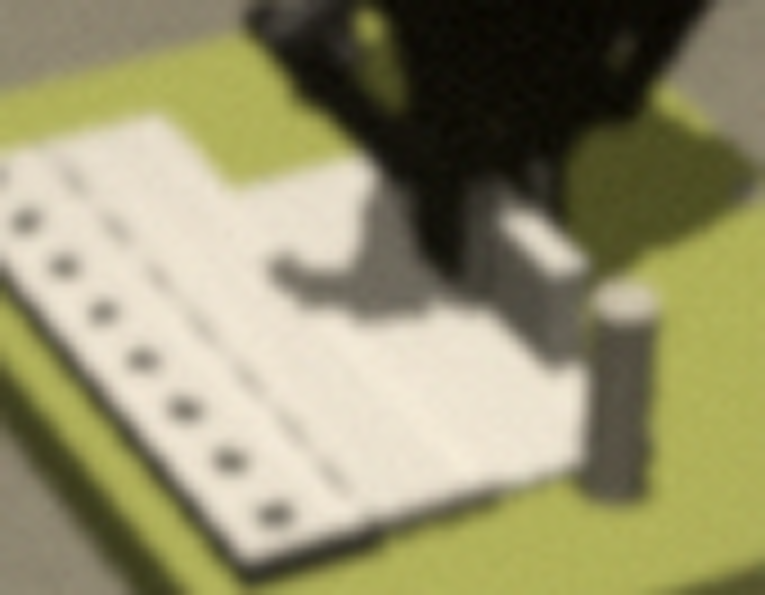

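View pics/t17.png

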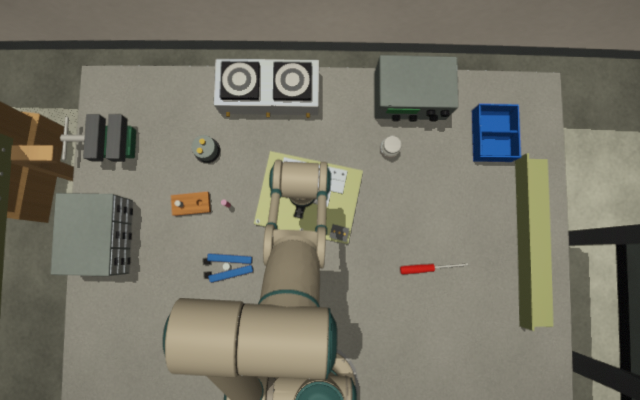

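Request:
step_arm(targets=[[[0.2, -0.2, 0.3], 0], [[0.2, -0.2, 0.6], 0], [[0.2, -0.2, 0.6], 0], [[0.2, -0.2, 0.6], 0], [[0.2, -0.2, 0.6], 0], [[0.2, -0.2, 0.6], 0], [[0.2, -0.2, 0.6], 0], [[0.2, -0.2, 0.6], 0]])

```text
clock: 25.55
position: [0.5341, 0.0505, 0.035]
ee_rot: [-0.448, -0.547, -0.449, 0.547]
contact_force: [-4.4, -1.7, 6.0]
width: 0.0088
```

```bash
python3 - <<'E'
from h import *
show();inplate()
fr=[manip.get_image('scene') for _ in range(4)]
im=np.mean([f['image'] for f in fr],0)
a=np.clip((im[180:250,270:355,::-1]-20)*1.5,0,255).astype(np.uint8)
cv2.imwrite('pics/c18.png',cv2.resize(a,None,fx=9,fy=8.5,interpolation=cv2.INTER_CUBIC))
show();inplate()
E
```

```text
t 25.55 pos [534.1  50.5  35. ] F [-4.4 -1.7  6. ] M [-0.19  0.75  0.01] w 8.8 x [-7.e-04  3.e-04 -1.e+00] jaw -11.3 q [-0.04  0.4   1.86  0.    0.88  0.16]
plate mm -11.6 12.6 Fplate -3.9 -2.5 6.0
t 25.75 pos [534.1  50.5  35. ] F [-5.1 -1.5  5.9] M [-0.2   0.72  0.04] w 9.1 x [-8.e-04  4.e-04 -1.e+00] jaw -11.3 q [-0.04  0.4   1.86  0.    0.88  0.16]
plate mm -11.6 12.6 Fplate -4.7 -2.5 5.9
```

View pics/c18.png

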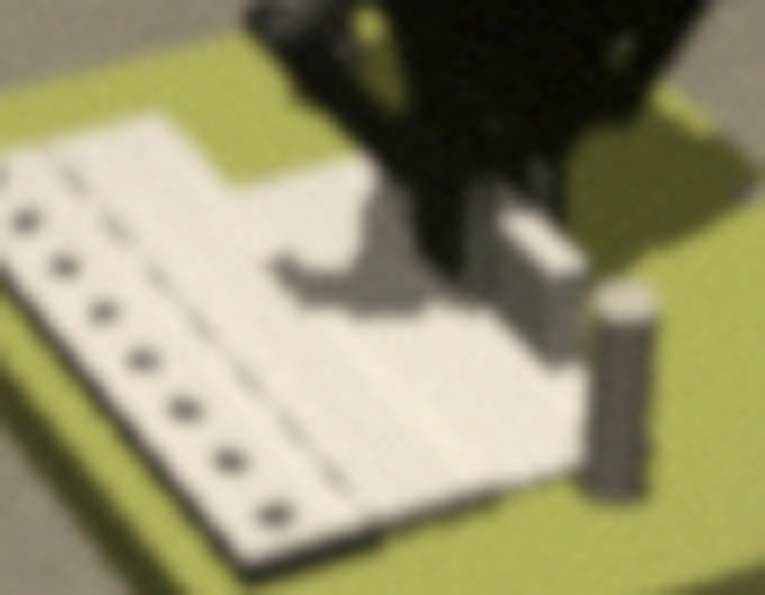

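The picture shows the skin edge lying as before (corner at (495,488)), the strip end at the pin foot (585,465), and the pin upright. Forces are steady with about 6 N down, so I'm handing in.

```bash
python3 -c "
from h import *
print(manip.sign_off())"
```

```text
the job is handed in; nothing more can be done
None
```

The job is done and handed in at about 26 s on the robot's clock. I put the long grey pin from the rack down into the bore, felt its floor at about 9 N, and let go. I then slid the strip by its rib under the skin until its edge butted on the packing bar and its end met the pin.

**Last checks:**
- **Edge on the bar:** with only about 3 N of normal force on the strip, a 5.6 N push along the plate met a firm stop. The gripper stood at plate x −11.6 mm, against −11 mm expected.
- **End against the pin:** a 7.5 N sideways reaction with almost no down push confirmed contact. I then eased it to about 2.5 N.
- **Final hold:** the strip is flat, with a steady push of about 6 N down. The tool is vertical within 0.1° and still gripping the rib.
- **Skin:** the pictures show its free edge where it was at the start.
- **Other things:** the last top view shows the short pin, pink pin, jar, clamp, screwdriver, gauge and relay where they were.

**Disagreements:**
- The two cameras and the robot frame differed by 1–2 mm around the bore. I corrected the plate position from where the pin actually went in.
- After the sideways push the pin's top shifted about one pixel, so it may lean slightly within the bore's clearance.
- The strip's final depth under the skin is known only from contact forces, because the skin hides the edge from the camera.

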